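# Pack the power-supply kit into its box

### The arm

A 7-joint arm with a two-finger parallel gripper is mounted at the origin on the work surface. World frame = base frame: x ahead of the robot, y to its left, z up, the work surface at z = 0. Lengths are in mm, angles in rad, forces in N, time in s.
With the tool pointing down it reaches from about 400 to 850 mm from the base axis. Payload 4.5 kg.
Tool frame: the origin (TCP) lies on the centre line of the jaws, within the pads' length; the fingertips stand 17 mm ahead of it and the grasp point (between the pads) lies 2 mm behind it (r.tip_extent is the distance from the TCP to the fingertips, in mm); z points along the fingers, x is the direction in which the jaws open and shut, and the axes are right-handed (so a half turn about z gives the same grasp; the last joint's range is limited). The gripper opens to 85 mm and grips with 20 to 120 N. Pads are 22 mm wide; open, the fingers measure 114 mm over their backs; the gripper's body (76 mm by 85 mm) begins 54 mm behind the grasp point. The pads swing forward as they close: fully open they stand 13 mm farther back than shut.
Start: joints at [1.331, 0.689, -0.195, 1.565, 0.157, 0.902, -0.215], TCP at [169.023, -601.734, 248.317] pointing down, gripper open.
Joint ranges: [-3.01, 3.01], [-0.46, 2.08], [-1.47, 1.51], [0.13, 2.56], [-1, 4.14], [0.04, 2.09], [-2.66, 2.66]. Speed limits (rad/s): [2.57, 2.57, 3.14, 3.14, 3.14, 3.14, 3.14].

### API

Orientations are given as a rotation vector (axis times angle).
In Python, from rig import r, snapshot, camera_info, job gives the robot as it stands. The module is installed in compiled form; this text tells all that it offers.
- The arm moves only by the tool step_arm, never from a script. Its argument "commands" is a list of rows, each a list of 2 entries, a list of its own where there are three numbers: the shift along the tool's x, y, z in units of 60 mm (1.0 is 60 mm), then the turn, a rotation vector about the tool's x, y, z in units of 10 degrees (1.0 is 10 degrees). A call has 1 to 20 rows; each row shifts and turns the commanded pose from where the row before left it, along the tool's axes as they then stand; what a row does not reach is not made up. A row lasts 1/8 s, in which the tool goes at most 62.5 mm and 10.7 degrees, less where a joint would pass 70% of its speed; a pose out of reach is approached as far as the arm can. A call is refused whole if a number of a shift passes 1 or a number of a turn 1, either way. A call with a gripper value outside its range is refused whole. "fingers" is the opening in per cent of the stroke, from 0 (shut) to 100 (fully open), set as the call begins (left out, the last holds). The fingers move at their own pace and stop on an object; the grip force is fixed at half the most. Time passes only in rows, so rows that do not move let the fingers close. It gives the time, the measured TCP pose, the force and the opening at its end, in the units of the state.
- r.sense(): the state, without advancing time (a new reading comes with each control period).
- snapshot(name): name is "scene" or "top" or "wrist"; returns the picture (420x560x3 uint8, blue, green, red); there is no depth.
- camera_info(name): a dict with "camera_matrix" (3x3 intrinsics, pixels), "position" and "orientation" of the camera in the world; the wrist camera has in their place "tool_from_camera" (4x4, takes a point from camera to tool coordinates, whose origin is the TCP and whose axes are the tool frame's). Camera axes: x right, y up, looking along -z (the intrinsics and any distortion apply to the point x, -y, -z); pixel columns grow to the right and rows downward; lengths in mm; the calibration is good to about 2 mm. A picture is of the moment at which its call begins: read the wrist's pose just before it. camera_info takes no time and is no camera call.
- job.close_job(): hands the job in, once; it reports no verdict.
The state is a dict: "clock": time; "qpos": joint angles; "joint_vel": joint speeds; "tau": joint torques, N m; "eef_pos": TCP position; "orientation": TCP orientation; "wrist_force": force on the tool from outside, world axes, zero at the start; "torque": the same for the moment, N m; "gripper_width": opening from 0.0 (shut) to 1.0 (fully open).
Only numpy, scipy, OpenCV 4.12 (cv2) and the standard library are available. Lean on these libraries where they do the work, as an engineer would, in place of code of your own. Each camera call takes 0.05 s, during which the arm holds its last target.

### The job

Pack the power-supply kit into the grey box so that all three parts go fully home and lie level: the aluminium L-shaped heat sink flat on the bottom, the transformer standing upright on its foot, and the blue cover lying on top of the transformer with its deep skirt down in the gap beside it. Lower each part all the way into the box before letting go of it, do not drop it in, and leave everything else on the bench where it is.

Things in the scene. Friction and masses are not known exactly. Their poses are not given: they have to be found in the camera images.
- kit_box: Open grey box fixed to the bench, outside 150 x 110 x 62 mm (x, y, z), inside 140 x 100 x 57, walls and floor 5 thick. Origin: centre of underside. Each long wall (-y, +y) has a notch for a finger at mid-length, 80 wide, open upward from 22 above the bench. Parts fit only stacked: heat sink, transformer, cover. Flange along either long wall, the cover's skirt along the opposite one.
- heat_sink: L-shaped aluminium heat sink, about 0.34 kg, standing on its foot on the bench. Foot 134 x 95 x 6 mm (x, y, z). Flange: upright plate 10 thick along the whole +y edge (y 37.5 to 47.5), top 52 above the underside; grip it across its thickness at mid-length. Origin: centre of the foot's underside, z up. In the box it has 3 mm (x) and 2.5 mm (y) to spare at each side.
- transformer: Transformer (dark steel ends, yellow coil), 54 x 60 x 40 mm (x, y, z), about 0.42 kg. Origin: centre of underside, z its up. It starts on the sloped stand, z leaning 25 deg from vertical to the stand's low side, y level: grip across y (60). In the box it stands on the heat sink's foot with its 60 mm along the box, midway between the flange and where the cover's skirt will be.
- cover: Blue cover, 0.13 kg, starts level on the rest block. Plate 130 x 80 x 6 mm (x, y, z), underside 38 above the origin. Skirt 18 thick along the whole -y edge (y -40 to -22), from the plate down to z 0. Grip rib on the plate: 90 long (x), 14 thick (y), centred, top at z 78. Origin: centre of the outline, at the skirt's lower edge, z up; seated in the box it is 13 above the box's underside.
- slope_stand: Green sloped stand, fixed to the bench: a plate 130 mm wide (y) and 125 mm long, sloping up at 25 degrees from its low edge at -x (20 mm above the bench) to +x, with a lip 12 mm above the plate along the low edge; no side walls. Origin: on the bench under its middle.
- rest_block: Black rest block fixed to the bench, 80 x 52 x 42 mm (x, y, z), carrying the cover; origin: centre of its underside.
- cutters: Side cutters with green handles, 130 mm long, 16 mm high, lying on the bench; bystander. Origin near the pivot.
- solder_reel: Orange reel standing on its flange, 60 mm across, 40 mm high; bystander. Origin: centre of its underside.
- ruler: Steel ruler 150 x 24 x 4 mm; bystander. Origin: centre of its underside.
- board_on_bin: Green circuit board on a black bin, 115 x 85 mm, 46 mm high; bystander. Origin: centre of its underside.
- flux_jar: Amber jar 48 mm across, 60 mm high; bystander. Origin: centre of its underside.
- driver: Screwdriver with red handle, 170 mm long, lying; bystander. Origin on its length, at its underside.
Things that resemble listed ones, but are neither listed nor needed, are in the scene too. Leave any brown, pink or red look-alike of the cover alone.

How it is judged:
By the outcome, as a careful person would: the job done as asked, in the order asked, and still so for the second after the job is handed in, with the robot touching nothing.
It also fails if it takes over 69 s, if anything falls off the work surface, if the arm or the gripper's body presses on something with over 40 N, if the wrist force passes 120 N, or if a joint passes its speed limit or range.

## Working session

There is one attempt and no reset: what is moved stays moved. The work goes in short steps, Python scripts to look and compute and a tool call to move; the robot and the scene stay as the last step left them, time stands still between calls to the robot, and variables do not carry over. Pictures are saved under pics/ and viewed, and the job is handed in when it is done.

Besides the shell and the picture viewer there is one more tool, called after "Call:" as name([rows], argument=value, ...), one row to a line, values as JSON. step_arm: Moves the arm, as the interface text tells. Its arguments: {"type":"object","properties":{"commands":{"type":"array","items":{"type":"array"}},"fingers":{"type":"number"}},"required":["commands"]}

```bash
mkdir -p pics
cat > h.py <<'E'
import numpy as np, cv2
from rig import r, snapshot, camera_info, job
np.set_printoptions(precision=3,suppress=True)
E
python3 - <<'E'
from h import *
for n in("scene","top","wrist"):
    cv2.imwrite(f"pics/{n}0.png",snapshot(n)); print(n,camera_info(n))
print(r.sense())
E
```

```text
scene {'camera_matrix': array([[433.3  ,   0.   , 271.382],
       [  0.   , 433.3  , 206.941],
       [  0.   ,   0.   ,   1.   ]]), 'position': array([1581.949,  223.928, 1193.923]), 'orientation': array([0.566, 0.659, 1.678])}
top {'camera_matrix': array([[489.113,   0.   , 286.965],
       [  0.   , 489.113, 205.749],
       [  0.   ,   0.   ,   1.   ]]), 'position': array([ 417.927,   23.615, 1601.773]), 'orientation': array([ 0.034, -0.048, -1.563])}
wrist {'camera_matrix': array([[352.109,   0.   , 284.825],
       [  0.   , 352.109, 209.26 ],
       [  0.   ,   0.   ,   1.   ]]), 'tool_from_camera': array([[   1.   ,    0.001,    0.001,   -0.258],
       [   0.001,   -0.952,   -0.305,  -78.998],
       [   0.   ,    0.305,   -0.952, -126.642],
       [   0.   ,    0.   ,    0.   ,    1.   ]])}
{'clock': 0.15, 'qpos': array([ 1.331,  0.69 , -0.195,  1.566,  0.157,  0.903, -0.215]), 'joint_vel': array([ 0.001, -0.003,  0.001, -0.005,  0.   ,  0.001,  0.   ]), 'tau': array([ -0.002, -53.994,  -1.269, -15.872,   0.009,   0.006,  -0.   ]), 'eef_pos': array([ 168.834, -601.284,  247.686]), 'orientation': array([-2.503,  1.897,  0.002]), 'wrist_force': array([ 0.014, -0.654, -0.373]), 'torque': array([-0.011, -0.03 ,  0.031]), 'gripper_width': 1.0034632384348288}
```

View pics/scene0.png

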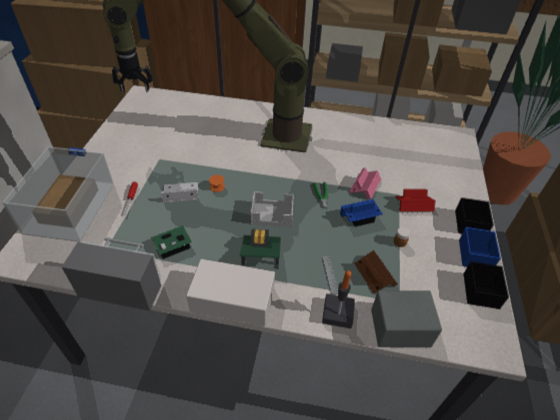

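View pics/top0.png

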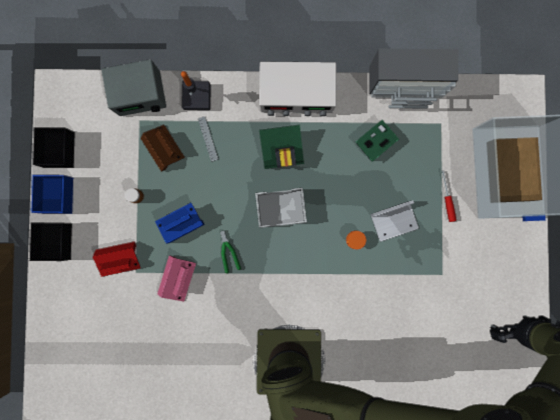

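View pics/wrist0.png

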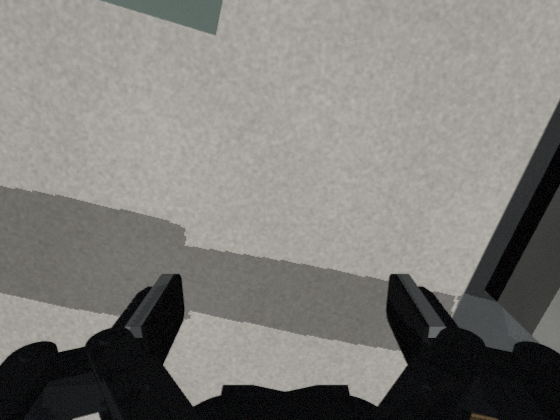

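```bash
cat >> h.py <<'E'
from scipy.spatial.transform import Rotation as R
def campose(n,s=None):
    c=camera_info(n)
    if n=="wrist":
        s=s or r.sense(); T=np.eye(4); T[:3,:3]=R.from_rotvec(s["orientation"]).as_matrix(); T[:3,3]=s["eef_pos"]
        T=T@c["tool_from_camera"]; return c["camera_matrix"],T[:3,:3],T[:3,3]
    return c["camera_matrix"],R.from_rotvec(c["orientation"]).as_matrix(),np.array(c["position"])
def ray(cp,u,v):
    K,Rm,p=cp; d=np.linalg.inv(K)@[u,v,1]; return p,Rm@np.array([d[0],-d[1],-d[2]])
def onz(cp,u,v,z):
    p,d=ray(cp,u,v); return p+d*(z-p[2])/d[2]
def onplane(cp,u,v,q,n):
    p,d=ray(cp,u,v); return p+d*(np.dot(np.array(q)-p,n)/np.dot(d,n))
def proj(cp,X):
    K,Rm,p=cp; c=Rm.T@(np.array(X)-p); q=K@[c[0],-c[1],-c[2]]; return q[:2]/q[2]
E
python3 - <<'E'
from h import *
cp=campose("top")
for n,u,v,z in[("sink",395,221,20),("box",281,207,40),("tr",286,157,100),("stand",281,147,50),("blue",180,222,80),("red",117,259,50),("board",377,141,46),("reel",356,240,40),("jar",135,196,50),("matTL",140,122,0),("matBR",441,273,0),("base",290,360,0)]:
    print(n,onz(cp,u,v,z))
im=cv2.imread("pics/top0.png")
a=cv2.resize(im[185:255,150:240],None,fx=6,fy=6,interpolation=cv2.INTER_CUBIC)
cv2.imwrite("pics/c1.png",a)
b=cv2.resize(im[110:260,240:430],None,fx=4,fy=4,interpolation=cv2.INTER_CUBIC)
cv2.imwrite("pics/c2.png",b)
E
```

```text
sink [ 453.21  -340.401   20.   ]
box [494.777  29.172  40.   ]
tr [646.653  14.733 100.   ]
stand [686.303  30.658  50.   ]
blue [443.767 342.146  80.   ]
red [326.329 544.284  50.   ]
board [ 709.146 -277.543   46.   ]
reel [ 391.235 -210.888   40.   ]
jar [525.629 492.391  50.   ]
matTL [773.95  496.751   0.   ]
matBR [ 285.017 -494.808    0.   ]
base [ 2.681 -3.641  0.   ]
```

View pics/c1.png

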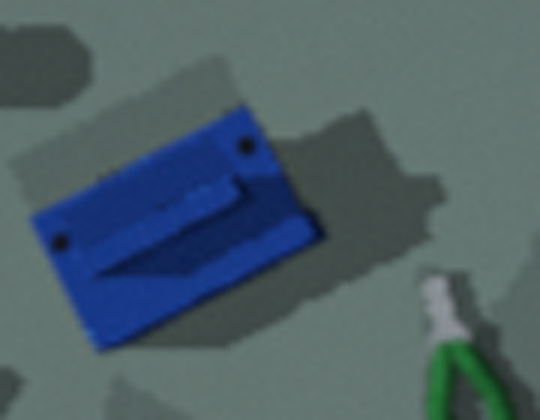

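View pics/c2.png

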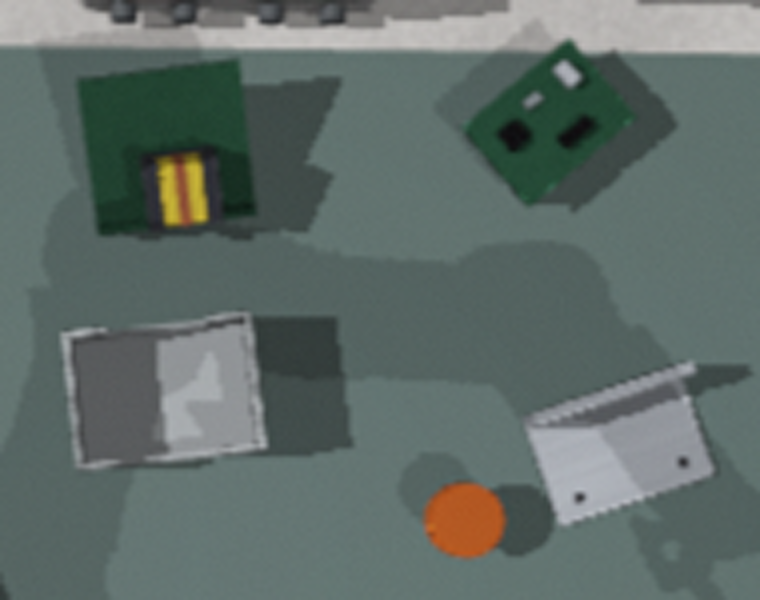

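```bash
cat >> h.py <<'E'
def down(yaw,tilt=0):
    # tool z down, tool x at heading yaw (deg)
    a=np.radians(yaw); x=np.array([np.cos(a),np.sin(a),0]); z=np.array([0,0,-1.]); return np.c_[x,np.cross(z,x),z]
def plan(p,Rm,n=None,s=None):
    s=s or r.sense(); R0=R.from_rotvec(s["orientation"]); p0=s["eef_pos"]; R1=R.from_matrix(Rm)
    d=np.array(p)-p0; w=(R0.inv()*R1).as_rotvec()
    if n is None: n=int(np.ceil(max(np.linalg.norm(d)/58,np.degrees(np.linalg.norm(w))/9.7,1)))
    Rc=R0; wi=w/n
    print("n",n,"dist",np.linalg.norm(d),"turn deg",np.degrees(w))
    wn=np.round(np.degrees(wi)/10,3); Q=R0; pos=p0.copy()
    rows=[]
    for i in range(n):
        tgt=p0+d*(i+1)/n
        sh=np.round(Q.inv().apply(tgt-pos)/60,2 if i<n-1 else 3)
        rows.append([sh.tolist(),wn.tolist()]); pos=pos+Q.apply(sh*60); Q=Q*R.from_rotvec(np.radians(wn*10))
    print(rows)
E
python3 - <<'E'
from h import *
s=r.sense(); print(R.from_rotvec(s["orientation"]).as_matrix(), r.tip_extent)
K,Rm,p=campose("wrist"); print(p,-Rm[:,2])
E
```

```text
[[ 0.27  -0.963 -0.001]
 [-0.963 -0.27   0.001]
 [-0.001  0.    -1.   ]] 17.0
[ 244.882 -579.831  374.317] [-0.294 -0.081 -0.952]
```

Run:
```python
from h import *
plan([450,-345,290],down(18))
```

```text
n 10 dist 382.7873590216953 turn deg [ -0.058   0.068 -92.307]
[[[-0.28, -0.57, -0.07], [-0.001, 0.001, -0.923]], [[-0.2, -0.6, -0.07], [-0.001, 0.001, -0.923]], [[-0.09, -0.63, -0.07], [-0.001, 0.001, -0.923]], [[0.02, -0.63, -0.07], [-0.001, 0.001, -0.923]], [[0.11, -0.63, -0.07], [-0.001, 0.001, -0.923]], [[0.21, -0.59, -0.07], [-0.001, 0.001, -0.923]], [[0.31, -0.56, -0.07], [-0.001, 0.001, -0.923]], [[0.39, -0.5, -0.07], [-0.001, 0.001, -0.923]], [[0.46, -0.43, -0.08], [-0.001, 0.001, -0.923]], [[0.53, -0.353, -0.067], [-0.001, 0.001, -0.923]]]
```

Call:
step_arm([
  [[-0.28,-0.57,-0.07],[0,0,-0.92]],
  [[-0.2,-0.6,-0.07],[0,0,-0.92]],
  [[-0.09,-0.63,-0.07],[0,0,-0.92]],
  [[0.02,-0.63,-0.07],[0,0,-0.92]],
  [[0.11,-0.63,-0.07],[0,0,-0.92]],
  [[0.21,-0.59,-0.07],[0,0,-0.92]],
  [[0.31,-0.56,-0.07],[0,0,-0.92]],
  [[0.39,-0.5,-0.07],[0,0,-0.92]],
  [[0.46,-0.43,-0.08],[0,0,-0.92]],
  [[0.53,-0.35,-0.07],[0,0,-0.92]],
  [[0,0,0],[0,0,0]],
  [[0,0,0],[0,0,0]],
])

```text
clock: 1.65
eef_pos: [450.0, -346.9, 290.5]
orientation: [3.104, 0.48, -0.002]
wrist_force: [0.0, -0.2, -0.1]
gripper_width: 1.001
```

Run:
```python
from h import *
import pickle
s=r.sense(); pickle.dump(s,open("s1.pkl","wb"))
cv2.imwrite("pics/w1.png",snapshot("wrist")); print(s["clock"],s["eef_pos"],s["joint_vel"],s["qpos"])
```

```text
1.65 [ 449.953 -346.949  290.466] [ 0.017 -0.003  0.018  0.004 -0.    -0.001  0.003] [ 0.954  0.623 -0.648  1.673  0.434  0.995  0.461]
```

View pics/w1.png

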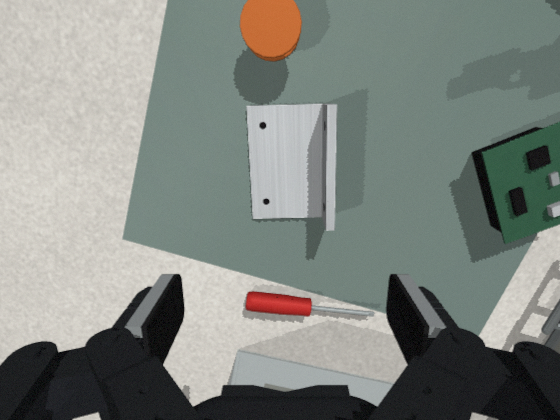

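Run:
```python
import cv2
im=cv2.imread("pics/w1.png")
cv2.imwrite("pics/c3.png",cv2.resize(im[95:240,235:350],None,fx=4,fy=4,interpolation=cv2.INTER_CUBIC))
```

```text
(no output)
```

View pics/c3.png

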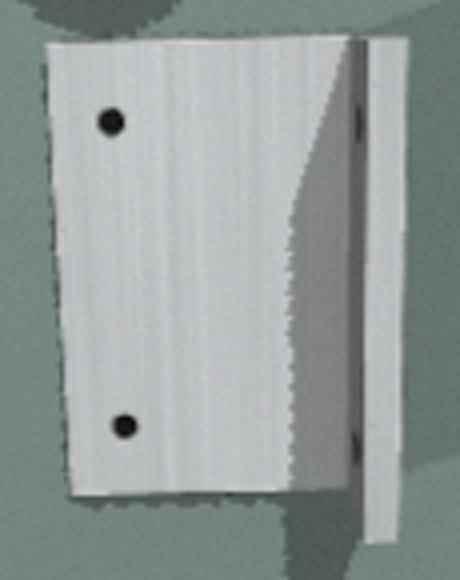

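Run:
```python
from h import *
import pickle
s=pickle.load(open("s1.pkl","rb")); cp=campose("wrist",s)
f=lambda a,b:((a+.5)/4-.5+235,(b+.5)/4-.5+95)
P={k:onz(cp,*f(*uv),z) for k,uv,z in [("TL",(367,38),52),("TR",(408,38),52),("BR",(398,542),52),("BL",(364,543),52),("fT",(47,44),6),("fB",(72,495),6)]}
for k,v in P.items(): print(k,v)
print("thick",np.linalg.norm(P["TL"]-P["TR"]),np.linalg.norm(P["BL"]-P["BR"]),"len",np.linalg.norm(P["TR"]-P["BR"]),"foot len",np.linalg.norm(P["fT"]-P["fB"]))
a=P["TR"]-P["BR"];b=P["fT"]-P["fB"];print("heading flange",np.degrees(np.arctan2(-a[1],-a[0])),np.degrees(np.arctan2(-b[1],-b[0])))
c=(P["TL"]+P["TR"]+P["BL"]+P["BR"])/4; fm=(P["fT"]+P["fB"])/2
n=c-fm;print("flange centre",c,"foot edge mid",fm,"dist",np.linalg.norm(n[:2]), np.degrees(np.arctan2(n[1],n[0])))
print(R.from_rotvec(s["orientation"]).as_matrix())
```

```text
TL [ 468.39  -266.378   52.   ]
TR [ 478.099 -263.308   52.   ]
BR [ 521.573 -390.084   52.   ]
BL [ 512.683 -393.21    52.   ]
fT [ 388.651 -294.22     6.   ]
fB [ 432.099 -420.76     6.   ]
thick 10.183273770936921 9.424137576763464 len 134.02287157248804 foot len 133.79049214162
heading flange -71.07206014844682 -71.05011717797822
flange centre [ 495.186 -328.245   52.   ] foot edge mid [ 410.375 -357.49     6.   ] dist 89.71182582321562 19.025354169075367
[[ 0.953  0.302 -0.002]
 [ 0.302 -0.953 -0.   ]
 [-0.002 -0.    -1.   ]]
```

Run:
```python
from h import *
plan([520,30,290],down(5.5))
```

```text
n 7 dist 383.9334799977774 turn deg [ 0.01   0.106 12.034]
[[[0.43, -0.81, 0.0], [0.0, 0.002, 0.172]], [[0.41, -0.82, 0.0], [0.0, 0.002, 0.172]], [[0.38, -0.83, 0.0], [0.0, 0.002, 0.172]], [[0.36, -0.84, 0.0], [0.0, 0.002, 0.172]], [[0.33, -0.85, 0.0], [0.0, 0.002, 0.172]], [[0.3, -0.86, 0.0], [0.0, 0.002, 0.172]], [[0.281, -0.872, 0.004], [0.0, 0.002, 0.172]]]
```

Call:
step_arm([
  [[0.43,-0.81,0],[0,0,0.17]],
  [[0.41,-0.82,0],[0,0,0.17]],
  [[0.38,-0.83,0],[0,0,0.17]],
  [[0.36,-0.84,0],[0,0,0.17]],
  [[0.33,-0.85,0],[0,0,0.17]],
  [[0.3,-0.86,0],[0,0,0.17]],
  [[0.28,-0.87,0],[0,0,0.17]],
  [[0,0,0],[0,0,0]],
  [[0,0,0],[0,0,0]],
])

```text
clock: 2.82
eef_pos: [519.5, 29.4, 290.5]
orientation: [3.136, 0.155, -0.002]
wrist_force: [0.4, -1.1, -0.1]
gripper_width: 0.998
```

```bash
cat >> h.py <<'E'
import pickle
def shot(n,cam="wrist"):
    s=r.sense(); im=snapshot(cam); cv2.imwrite(f"pics/{n}.png",im); pickle.dump(s,open(f"{n}.pkl","wb")); print(s["clock"],s["eef_pos"],s["orientation"],"vel",np.abs(s["joint_vel"]).max()); return s,im
def load(n,cam="wrist"):
    s=pickle.load(open(f"{n}.pkl","rb")); return s,cv2.imread(f"pics/{n}.png"),campose(cam,s)
E
python3 - <<'E'
from h import *
shot("w2")
E
```

```text
2.825 [519.543  29.442 290.545] [ 3.136  0.155 -0.002] vel 0.02760386900792137
```

View pics/w2.png

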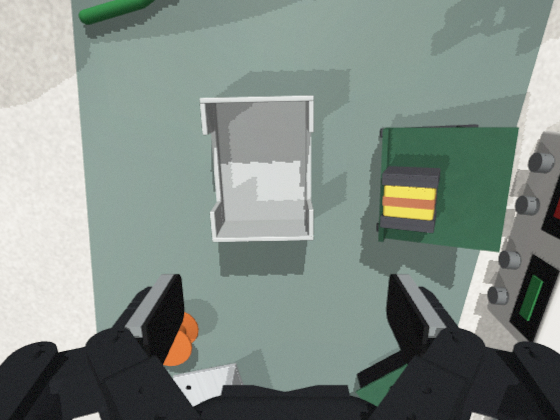

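Run:
```python
import cv2
im=cv2.imread("pics/w2.png")
cv2.imwrite("pics/c4.png",cv2.resize(im[90:250,190:325],None,fx=3.75,fy=3.75,interpolation=cv2.INTER_CUBIC))
cv2.imwrite("pics/c5.png",cv2.resize(im[115:260,370:525],None,fx=4,fy=4,interpolation=cv2.INTER_CUBIC))
```

```text
(no output)
```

View pics/c4.png

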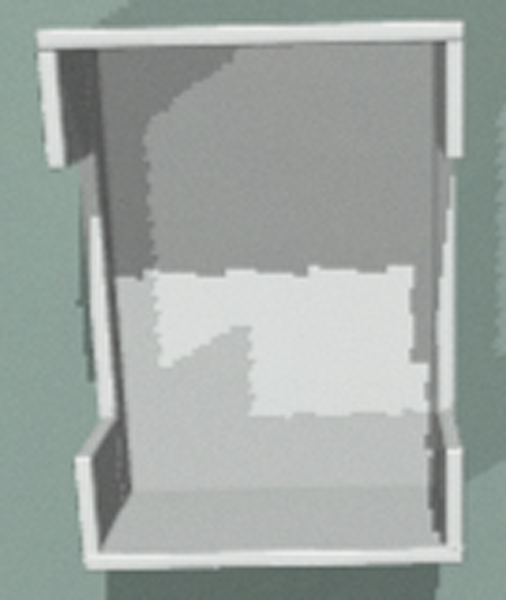

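View pics/c5.png

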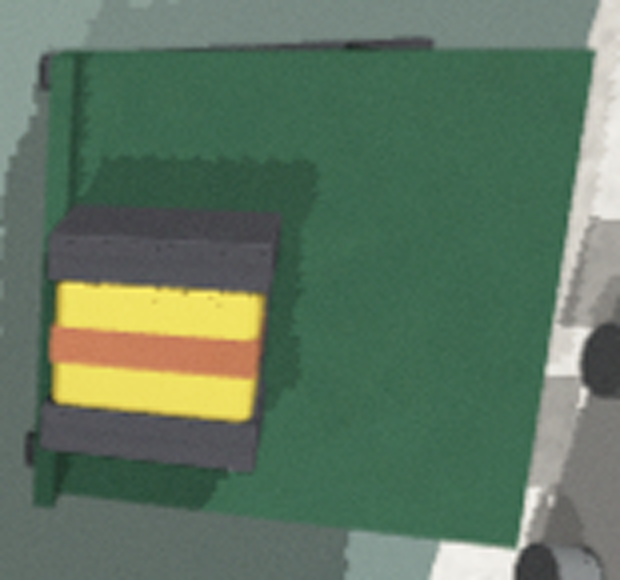

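Run:
```python
from h import *
s,im,cp=load("w2")
f=lambda a,b:((a+.5)/3.75-.5+190,(b+.5)/3.75-.5+90)
B=np.array([onz(cp,*f(*uv),62) for uv in [(38,31),(463,23),(461,560),(88,568)]])
print(B); TL,TR,BR,BL=B
hd=lambda d:np.degrees(np.arctan2(d[1],d[0]))
print("len",np.linalg.norm(TL-BL),np.linalg.norm(TR-BR),"w",np.linalg.norm(TL-TR),np.linalg.norm(BL-BR))
print("head x",hd(BL-TL),hd(BR-TR),"head y",hd(TR-TL),hd(BR-BL),"centre",B.mean(0))
g=lambda a,b:((a+.5)/4-.5+370,(b+.5)/4-.5+115)
for zz in (70,72.8,78):
  H=np.array([onz(cp,*g(*uv),zz) for uv in [(596,50),(517,547)]])
  print(zz,H,np.linalg.norm(H[0]-H[1]),hd(H[0]-H[1])) 
H=np.array([onz(cp,*g(*uv),72.8) for uv in [(596,50),(517,547)]])
a=np.radians(hd(H[0]-H[1])-90); t=np.radians(25)
xs=np.array([np.cos(a)*np.cos(t),np.sin(a)*np.cos(t),np.sin(t)]); n=np.array([-np.cos(a)*np.sin(t),-np.sin(a)*np.sin(t),np.cos(t)]); ys=np.cross(n,xs)
m=H.mean(0); T=[]
for uv in [(50,235),(277,243),(255,470),(42,445)]:
    q=onplane(cp,*g(*uv),m+40*n,n); T.append(q)
    print(q,"along slope from high",(q-m)@xs,"y",(q-m)@ys)
T=np.array(T); print("sizes",[np.linalg.norm(T[i]-T[(i+1)%4]) for i in range(4)],T.mean(0),"heading y",hd(T[0]-T[3]),hd(T[1]-T[2]),"stand yaw",np.degrees(a))
for uv in [(52,52),(38,505)]: print("lip",onz(cp,*g(*uv),20+12*np.cos(t)))
```

```text
[[431.21   98.099  62.   ]
 [539.421 110.714  62.   ]
 [557.015 -36.665  62.   ]
 [449.315 -49.828  62.   ]]
len 149.03046017063508 148.42597686995805 w 108.94383268556234 108.50100402905791
head x -83.02205209449174 -83.19230419142322 head y 6.649574870047423 6.967790071731927 centre [494.24  30.58  62.  ]
70 [[739.224 101.511  70.   ]
 [757.323 -28.018  70.   ]] 130.78715824611297 97.95425324235666
72.8 [[737.397 101.562  72.8  ]
 [755.349 -26.922  72.8  ]] 129.73196827738494 97.95425324235663
78 [[734.002 101.658  78.   ]
 [751.684 -24.885  78.   ]] 127.772329764033 97.95425324235664
[620.063  41.879  58.897] along slope from high -118.67857135345787 y 21.993867501827623
[668.365  49.537  81.698] along slope from high -64.72616552162359 y 22.893970008632465
[676.46   -9.038  81.656] along slope from high -64.82464420375652 y -36.23747921323028
[628.409 -15.448  59.052] along slope from high -118.31181002904256 y -35.93671950771013
sizes [np.float64(53.959913635639765), np.float64(59.131531225975934), np.float64(53.48801140837178), np.float64(57.93174798967067)] [648.324  16.732  70.326] heading y 98.2830058308152 97.86777203996883 stand yaw 7.954253242356628
lip [619.908  85.993  30.876]
lip [639.761 -44.007  30.876]
```

Run:
```python
from h import *
plan([495.2,-328.2,110],down(18.95))
```

```text
n 7 dist 400.7365555924364 turn deg [  0.098   0.08  -13.363]
[[[-0.14, 0.84, 0.43], [0.001, 0.001, -0.191]], [[-0.17, 0.83, 0.43], [0.001, 0.001, -0.191]], [[-0.19, 0.83, 0.43], [0.001, 0.001, -0.191]], [[-0.23, 0.82, 0.44], [0.001, 0.001, -0.191]], [[-0.25, 0.82, 0.43], [0.001, 0.001, -0.191]], [[-0.28, 0.8, 0.43], [0.001, 0.001, -0.191]], [[-0.3, 0.798, 0.427], [0.001, 0.001, -0.191]]]
```

Call:
step_arm([
  [[-0.14,0.84,0.43],[0,0,-0.19]],
  [[-0.17,0.83,0.43],[0,0,-0.19]],
  [[-0.19,0.83,0.43],[0,0,-0.19]],
  [[-0.23,0.82,0.44],[0,0,-0.19]],
  [[-0.25,0.82,0.43],[0,0,-0.19]],
  [[-0.28,0.8,0.43],[0,0,-0.19]],
  [[-0.3,0.8,0.43],[0.01,0,-0.2]],
  [[0,0,0],[0,0,0]],
  [[0,0,0],[0,0,0]],
])

```text
clock: 4.0
eef_pos: [495.5, -326.6, 109.5]
orientation: [-3.096, -0.518, 0.001]
wrist_force: [0.9, 0.5, -0.2]
gripper_width: 1.0
```

Run:
```python
from h import *
print(r.sense()["eef_pos"])
plan([495.2,-328.2,38],down(18.95),3)
```

```text
[ 495.545 -326.649  109.53 ]
n 3 dist 71.5479602185889 turn deg [-0.134  0.014  0.063]
[[[-0.0, 0.01, 0.4], [-0.004, 0.0, 0.002]], [[-0.01, 0.01, 0.39], [-0.004, 0.0, 0.002]], [[-0.004, 0.005, 0.402], [-0.004, 0.0, 0.002]]]
```

Call:
step_arm([
  [[0,0.01,0.4],[0,0,0]],
  [[-0.01,0.01,0.4],[-0.01,0,0]],
  [[0,0,0.35],[0,0,0]],
  [[0,0,0.04],[0,0,0]],
  [[0,0,0],[0,0,0]],
])

```text
clock: 4.62
eef_pos: [497.0, -326.7, 38.8]
orientation: [3.097, 0.524, 0.001]
wrist_force: [-0.2, -0.3, -0.3]
gripper_width: 0.996
```

Call:
step_arm([
  [[0,0,0],[0,0,0]],
  [[0,0,0],[0,0,0]],
  [[0,0,0],[0,0,0]],
  [[0,0,0],[0,0,0]],
  [[0,0,0],[0,0,0]],
  [[0,0,0],[0,0,0]],
  [[0,0,0],[0,0,0]],
  [[0,0,0],[0,0,0]],
], fingers=0)

```text
clock: 5.62
eef_pos: [496.2, -327.2, 38.5]
orientation: [3.097, 0.523, -0.001]
wrist_force: [-2.6, -0.4, 5.3]
gripper_width: 0.108
```

Run:
```python
from h import *
s,im=shot("w3"); print(s["gripper_width"],s["wrist_force"],s["torque"])
```

```text
5.625 [ 496.198 -327.184   38.499] [ 3.097  0.523 -0.001] vel 0.0010812583817646818
0.1076298918691586 [-2.567 -0.36   5.318] [-0.113  0.502 -0.039]
```

View pics/w3.png

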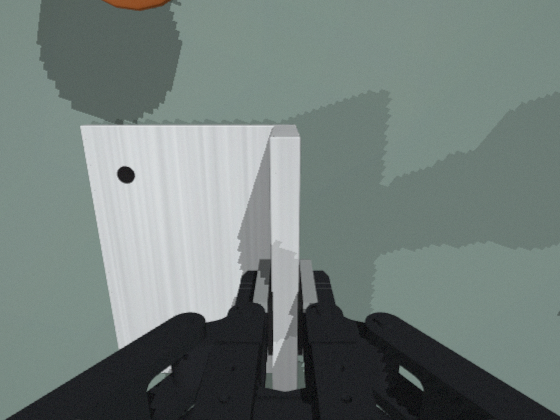

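Run:
```python
from h import *
s,im,cp=load("w3")
cv2.imwrite("pics/c6.png",cv2.resize(im[115:275,220:350],None,fx=3.75,fy=3.75,interpolation=cv2.INTER_CUBIC))
```

```text
(no output)
```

View pics/c6.png

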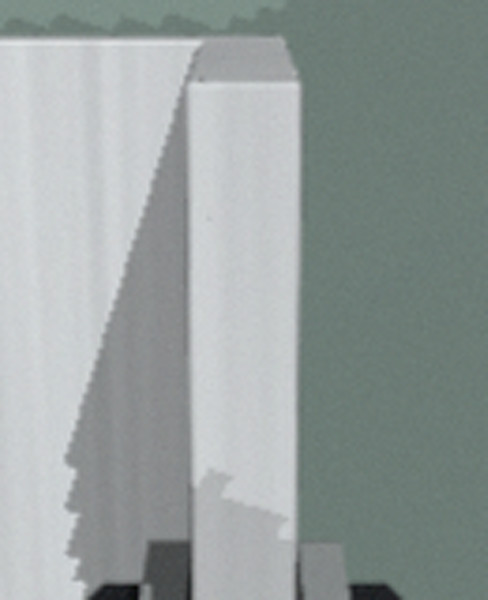

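Run:
```python
from h import *
s,im,cp=load("w3")
Rt=R.from_rotvec(s["orientation"])
f=lambda a,b:((a+.5)/3.75-.5+220,(b+.5)/3.75-.5+115)
for uv,z in [((187,82),52),((299,80),52),((189,540),52),((297,540),52),((205,38),6),((283,37),0)]:
    q=onz(cp,*f(*uv),z); print(uv,q,"tool",Rt.inv().apply(q-s["eef_pos"]))
```

```text
(187, 82) [ 470.703 -265.825   52.   ] tool [ -3.936 -66.324 -13.522]
(299, 80) [ 479.575 -262.572   52.   ] tool [  5.512 -66.482 -13.528]
(189, 540) [ 484.269 -306.087   52.   ] tool [ -4.347 -23.84  -13.507]
(297, 540) [ 493.879 -302.754   52.   ] tool [  5.825 -23.832 -13.513]
(205, 38) [ 470.836 -265.583    6.   ] tool [ -3.703 -66.525  32.478]
(283, 37) [ 479.762 -262.835    0.   ] tool [  5.634 -66.191  38.472]
```

Run:
```python
from h import *
s=r.sense()
plan([496.2,-327.2,135],R.from_rotvec(s["orientation"]).as_matrix(),3)
s["eef_pos"]=np.array([496.2,-327.2,135.]); plan([535.6,36.1,135],down(6.8),9,s)
```

```text
n 3 dist 96.50273978863505 turn deg [ 0. -0.  0.]
[[[-0.0, 0.0, -0.54], [0.0, -0.0, 0.0]], [[-0.0, 0.0, -0.53], [0.0, -0.0, 0.0]], [[-0.001, 0.0, -0.538], [0.0, -0.0, 0.0]]]
n 9 dist 365.430225898187 turn deg [ 0.026  0.031 12.372]
[[[0.29, -0.61, -0.0], [0.0, 0.0, 0.137]], [[0.27, -0.62, -0.0], [0.0, 0.0, 0.137]], [[0.27, -0.62, -0.0], [0.0, 0.0, 0.137]], [[0.24, -0.64, -0.0], [0.0, 0.0, 0.137]], [[0.23, -0.63, -0.0], [0.0, 0.0, 0.137]], [[0.22, -0.64, -0.0], [0.0, 0.0, 0.137]], [[0.19, -0.65, -0.0], [0.0, 0.0, 0.137]], [[0.19, -0.65, -0.0], [0.0, 0.0, 0.137]], [[0.167, -0.657, -0.004], [0.0, 0.0, 0.137]]]
```

Call:
step_arm([
  [[0,0,-0.3],[0,0,0]],
  [[0,0,-0.5],[0,0,0]],
  [[0,0,-0.5],[0,0,0]],
  [[0,0,-0.3],[0,0,0]],
  [[0.29,-0.61,0],[0,0,0.14]],
  [[0.27,-0.62,0],[0,0,0.14]],
  [[0.27,-0.62,0],[0,0,0.14]],
  [[0.24,-0.64,0],[0,0,0.14]],
  [[0.23,-0.63,0],[0,0,0.13]],
  [[0.22,-0.64,0],[0,0,0.14]],
  [[0.19,-0.65,0],[0,0,0.14]],
  [[0.19,-0.65,0],[0,0,0.13]],
  [[0.17,-0.66,0],[0,0,0.14]],
  [[0,0,0],[0,0,0]],
  [[0,0,0],[0,0,0]],
  [[0,0,0],[0,0,0]],
])

```text
clock: 7.68
eef_pos: [536.0, 34.9, 134.1]
orientation: [3.135, 0.183, -0.001]
wrist_force: [-0.2, -0.8, -3.6]
gripper_width: 0.106
```

Run:
```python
from h import *
s,im=shot("w4"); print(s["gripper_width"],s["wrist_force"],s["torque"])
plan([535.6,36.1,80],down(6.8),3)
```

```text
7.675 [536.033  34.894 134.1  ] [ 3.135  0.183 -0.001] vel 0.005100119350058889
0.10599070416518044 [-0.175 -0.809 -3.612] [ 0.01  -0.055  0.013]
n 3 dist 54.149287575777315 turn deg [ 0.053  0.038 -0.134]
[[[-0.0, -0.01, 0.3], [0.002, 0.001, -0.004]], [[-0.0, -0.0, 0.3], [0.002, 0.001, -0.004]], [[-0.006, -0.01, 0.302], [0.002, 0.001, -0.004]]]
```

View pics/w4.png

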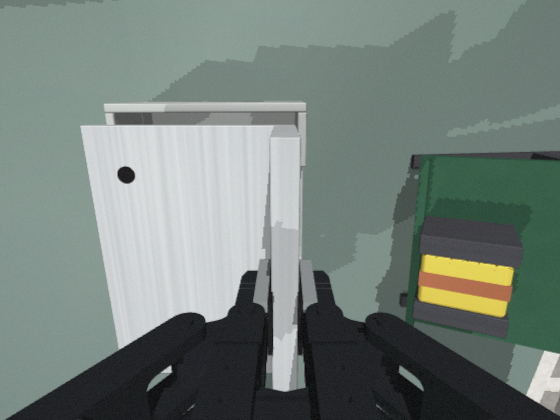

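Run:
```python
from h import *
s,im,cp=load("w4")
cv2.imwrite("pics/c7.png",cv2.resize(im[95:175,95:320],None,fx=3.5,fy=3.5,interpolation=cv2.INTER_CUBIC))
```

```text
(no output)
```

View pics/c7.png

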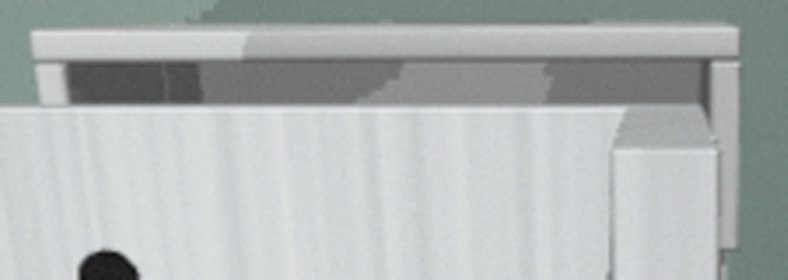

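Run:
```python
from h import *
s,im,cp=load("w4")
Rt=R.from_rotvec(s["orientation"])
f=lambda a,b:((a+.5)/3.5-.5+95,(b+.5)/3.5-.5+95)
for n,uv,z in [("boxL",(30,31),62),("boxR",(740,26),62),("innerL",(33,59),62),("innerR",(740,58),62),("rwall in",(710,110),62),("rwall out",(738,110),62),("fl L",(613,150),134.1+13.5),("fl R",(717,149),134.1+13.5)]:
    q=onz(cp,*f(*uv),z); print(n,q,"tool",Rt.inv().apply(q-s["eef_pos"]))
```

```text
boxL [430.624  98.068  62.   ] tool [-97.294 -75.073  72.098]
boxR [539.447 111.448  62.   ] tool [ 12.346 -75.721  72.002]
innerL [430.915  93.904  62.   ] tool [-97.489 -70.903  72.103]
innerR [540.083 106.732  62.   ] tool [ 12.43  -70.963  72.008]
rwall in [536.448  98.368  62.   ] tool [  7.848 -63.078  72.021]
rwall out [540.824  98.876  62.   ] tool [ 12.254 -63.075  72.017]
fl L [524.455 100.219 147.6  ] tool [ -3.923 -66.211 -13.573]
fl R [533.786 101.392 147.6  ] tool [  5.481 -66.293 -13.581]
```

Call:
step_arm([
  [[-0.01,-0.02,0.2],[0,0,-0.01]],
  [[0,0,0.25],[0,0,0]],
  [[0,0,0.2],[0,0,0]],
  [[0,0,0.15],[0,0,0]],
  [[0,0,0],[0,0,0]],
  [[0,0,0],[0,0,0]],
])

```text
clock: 8.48
eef_pos: [535.9, 37.8, 86.5]
orientation: [-3.136, -0.189, -0.001]
wrist_force: [0.1, -0.3, -3.8]
gripper_width: 0.106
```

Run:
```python
from h import *
s,im=shot("w5"); print(s["gripper_width"],s["wrist_force"],s["torque"])
plan([535.3,36.3,60],down(6.8),3)
cv2.imwrite("pics/c8.png",cv2.resize(im[60:260,60:340],None,fx=2.8,fy=2.8,interpolation=cv2.INTER_CUBIC))
```

```text
8.475 [535.856  37.837  86.464] [-3.136 -0.189 -0.001] vel 0.00900805261927789
0.10557557327224755 [ 0.144 -0.346 -3.805] [ 0.028 -0.08   0.003]
n 3 dist 26.699552127491454 turn deg [-0.001 -0.054  0.092]
[[[-0.0, 0.01, 0.15], [-0.0, -0.002, 0.003]], [[-0.01, 0.01, 0.15], [-0.0, -0.002, 0.003]], [[-0.004, 0.004, 0.144], [-0.0, -0.002, 0.003]]]
```

View pics/c8.png

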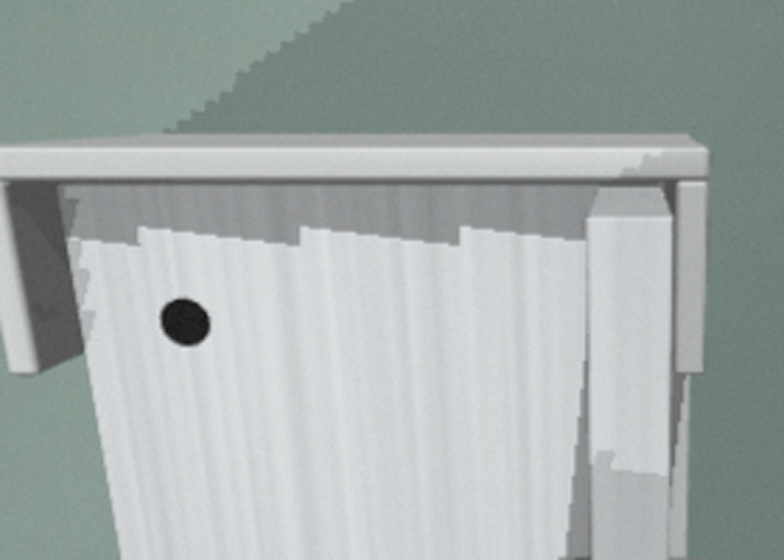

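Call:
step_arm([
  [[-0.005,0.02,0.15],[0,0,0]],
  [[0,0,0.15],[0,0,0]],
  [[0,0,0.14],[0,0,0]],
  [[0,0,0],[0,0,0]],
  [[0,0,0],[0,0,0]],
])

```text
clock: 9.15
eef_pos: [535.5, 36.6, 59.9]
orientation: [3.136, 0.189, 0.0]
wrist_force: [-0.2, 0.1, -5.1]
gripper_width: 0.111
```

Run:
```python
from h import *
s=r.sense(); print(s["eef_pos"],s["gripper_width"],s["wrist_force"],s["torque"])
plan([535.3,36.3,43.5],down(6.8),3)
```

```text
[535.486  36.564  59.853] 0.11051601745826886 [-0.199  0.139 -5.123] [-0.009 -0.062  0.037]
n 3 dist 16.35622031314753 turn deg [ 0.001 -0.005  0.097]
[[[-0.0, 0.0, 0.09], [0.0, -0.0, 0.003]], [[-0.0, 0.0, 0.09], [0.0, -0.0, 0.003]], [[-0.004, 0.004, 0.093], [0.0, -0.0, 0.003]]]
```

Call:
step_arm([
  [[0,0,0.1],[0,0,0]],
  [[0,0,0.1],[0,0,0]],
  [[0,0,0.06],[0,0,0]],
  [[0,0,0],[0,0,0]],
  [[0,0,0],[0,0,0]],
])

```text
clock: 9.78
eef_pos: [535.5, 36.5, 44.3]
orientation: [3.136, 0.189, 0.0]
wrist_force: [-0.4, 0.4, -3.7]
gripper_width: 0.106
```

Call:
step_arm([
  [[0,0,0.02],[0,0,0]],
  [[0,0,0.01],[0,0,0]],
  [[0,0,0],[0,0,0]],
  [[0,0,0],[0,0,0]],
])

```text
clock: 10.28
eef_pos: [535.6, 36.5, 43.5]
orientation: [3.136, 0.189, 0.002]
wrist_force: [-1.3, -0.4, 4.7]
gripper_width: 0.103
```

Call:
step_arm([
  [[0,0,0],[0,0,0]],
  [[0,0,0],[0,0,0]],
  [[0,0,0],[0,0,0]],
  [[0,0,0],[0,0,0]],
], fingers=50)

```text
clock: 10.78
eef_pos: [535.4, 36.4, 42.4]
orientation: [3.136, 0.189, 0.0]
wrist_force: [0.0, -0.4, 0.0]
gripper_width: 0.499
```

Call:
step_arm([
  [[0,0,-0.4],[0,0,0]],
  [[0,0,-0.8],[0,0,0]],
  [[0,0,-0.8],[0,0,0]],
  [[0,0,-0.8],[0,0,0]],
  [[0,0,-0.8],[0,0,0]],
  [[0,0,0],[0,0,0]],
], fingers=100)

```text
clock: 11.52
eef_pos: [537.6, 37.2, 262.0]
orientation: [-3.135, -0.188, -0.012]
wrist_force: [0.5, 0.0, -1.0]
gripper_width: 0.997
```

Run:
```python
from h import *
s,im=shot("w6"); print(s["gripper_width"],s["wrist_force"],s["torque"])
```

```text
11.525 [537.564  37.152 261.992] [-3.135 -0.188 -0.012] vel 0.06782360198155284
0.996653306672686 [ 0.516  0.042 -1.018] [ 0.021 -0.008 -0.042]
```

View pics/w6.png

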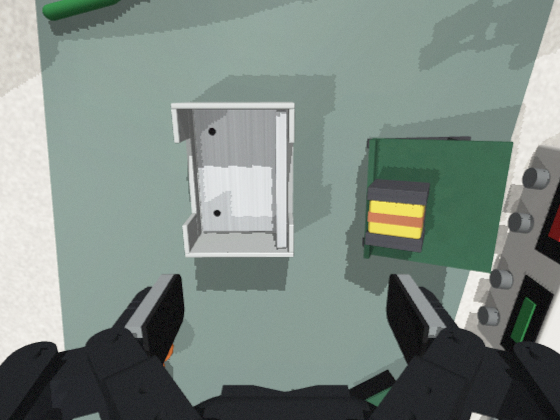

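Run:
```python
from h import *
s,im,cp=load("w6"); print(s["qpos"])
cv2.imwrite("pics/c9.png",cv2.resize(im[95:265,165:305],None,fx=3.5,fy=3.5,interpolation=cv2.INTER_CUBIC))
cv2.imwrite("pics/c10.png",cv2.resize(im[170:270,355:445],None,fx=6,fy=6,interpolation=cv2.INTER_CUBIC))
```

```text
[ 0.179  0.595 -0.545  1.806  0.4    0.844 -0.438]
```

View pics/c9.png

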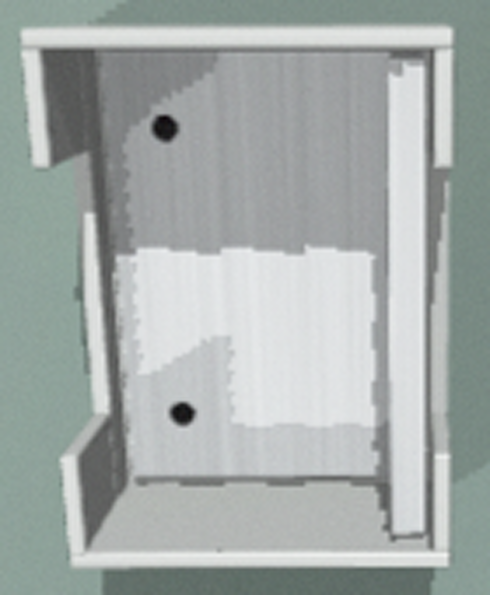

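View pics/c10.png

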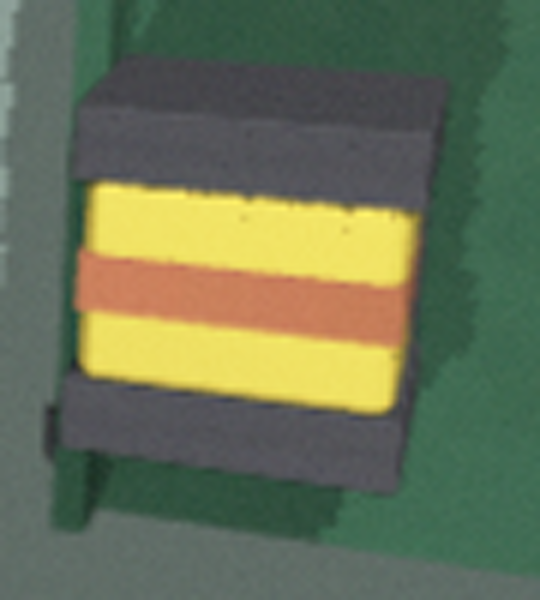

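Run:
```python
from h import *
s,im,cp=load("w6"); Rt=R.from_rotvec(s["orientation"])
f=lambda a,b:((a+.5)/3.5-.5+165,(b+.5)/3.5-.5+95)
ax=np.radians(6.8); ey=np.array([np.cos(ax),np.sin(ax),0]); ex=np.array([ey[1],-ey[0],0]); C=np.array([493.5,30.5,0])
for n,uv,z in [("rimTL",(22,30),62),("rimTR",(453,27),62),("rimBR",(449,565),62),("rimBL",(74,567),62),("flTL",(388,60),57),("flTR",(425,60),57),("flBR",(425,537),57),("flBL",(391,538),57)]:
    q=onz(cp,*f(*uv),z); print(n,q,"box",(q-C)@ex,(q-C)@ey)
g=lambda a,b:((a+.5)/6-.5+355,(b+.5)/6-.5+170)
a=np.radians(7.95); t=np.radians(25)
xs=np.array([np.cos(a)*np.cos(t),np.sin(a)*np.cos(t),np.sin(t)]); nn=np.array([-np.cos(a)*np.sin(t),-np.sin(a)*np.sin(t),np.cos(t)]); ys=np.cross(nn,xs)
T=np.array([onplane(cp,*g(*uv),[648.3,16.7,70.3],nn) for uv in [(78,103),(437,128),(400,492),(65,447)]])
print(T,[np.linalg.norm(T[i]-T[(i+1)%4]) for i in range(4)],T.mean(0))
tc=np.array([647.6,16.6,70.3])
Rg=np.c_[-ys,np.cross(-nn,-ys),-nn]
tcp=tc-17*nn; pre=tcp+70*nn; print("tcp",tcp,"pre",pre)
np.savez("tr.npz",Rg=Rg,nn=nn,tcp=tcp,pre=pre)
plan(pre+[0,0,0],Rg)
```

```text
rimTL [431.105  97.977  62.   ] box -74.38973644638916 -53.96612694738439
rimTR [539.398 111.634  62.   ] box -75.12883950670526 55.182091680334565
rimBR [557.186 -36.964  62.   ] box 74.52977587733253 55.25040988538102
rimBL [449.192 -50.079  62.   ] box 74.76611289242635 -53.536738796610656
flTL [523.856 101.452  57.   ] box -66.8586861446071 38.54382290105043
flTR [533.392 102.588  57.   ] box -66.85779769071492 48.14657654062847
flBR [549.52  -31.177  57.   ] box 67.87661491147638 48.323047502247064
flBL [539.666 -32.639  57.   ] box 68.16094419706856 38.365353010528786
[[619.879  42.657  58.849]
 [668.088  50.152  81.596]
 [676.613  -9.058  81.714]
 [628.963 -16.544  59.226]] [np.float64(53.83037708604562), np.float64(59.8215651732647), np.float64(53.21896639920658), np.float64(59.89475539415297)] [648.386  16.802  70.346]
tcp [654.715  17.594  54.893] pre [625.417  13.502 118.334]
n 10 dist 168.88134769872488 turn deg [19.609 19.207 87.405]
[[[0.14, 0.06, 0.24], [0.196, 0.192, 0.874]], [[0.14, 0.04, 0.24], [0.196, 0.192, 0.874]], [[0.14, 0.03, 0.24], [0.196, 0.192, 0.874]], [[0.14, 0.01, 0.25], [0.196, 0.192, 0.874]], [[0.12, 0.01, 0.25], [0.196, 0.192, 0.874]], [[0.12, -0.01, 0.25], [0.196, 0.192, 0.874]], [[0.11, -0.01, 0.26], [0.196, 0.192, 0.874]], [[0.1, -0.02, 0.26], [0.196, 0.192, 0.874]], [[0.08, -0.03, 0.27], [0.196, 0.192, 0.874]], [[0.076, -0.029, 0.272], [0.196, 0.192, 0.874]]]
```

Call:
step_arm([
  [[0.14,0.06,0.24],[0.196,0.192,0.874]],
  [[0.14,0.04,0.24],[0.196,0.192,0.874]],
  [[0.14,0.03,0.24],[0.196,0.192,0.874]],
  [[0.14,0.01,0.25],[0.196,0.192,0.874]],
  [[0.12,0.01,0.25],[0.196,0.192,0.874]],
  [[0.12,-0.01,0.25],[0.196,0.192,0.874]],
  [[0.11,-0.01,0.26],[0.196,0.192,0.874]],
  [[0.1,-0.02,0.26],[0.196,0.192,0.874]],
  [[0.08,-0.03,0.27],[0.196,0.192,0.874]],
  [[0.08,-0.03,0.27],[0.196,0.192,0.874]],
  [[0,0,0],[0,0,0]],
  [[0,0,0],[0,0,0]],
])

```text
clock: 13.08
eef_pos: [615.4, 14.3, 143.5]
orientation: [-2.36, 1.605, -0.336]
wrist_force: [0.1, -0.5, 0.5]
gripper_width: 1.002
```

Run:
```python
from h import *
s,im=shot("w7"); print(s["qpos"])
d=np.load("tr.npz"); plan(d["pre"]-30*d["nn"],d["Rg"])
```

```text
13.075 [615.366  14.251 143.524] [-2.36   1.605 -0.336] vel 0.02004411269179077
[ 0.024  0.744 -0.142  2.021  0.724  0.043 -1.976]
n 2 dist 57.22733219061248 turn deg [ 4.466  2.932 13.079]
[[[0.04, -0.01, 0.47], [0.223, 0.147, 0.654]], [[0.03, -0.003, 0.481], [0.223, 0.147, 0.654]]]
```

View pics/w7.png

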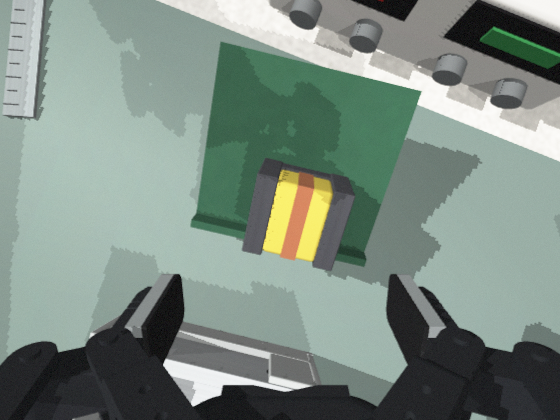

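Run:
```python
from h import *
s=r.sense(); M=R.from_rotvec(s["orientation"]).as_matrix(); print(M)
print("tilt",np.degrees(np.arccos(-M[2,2])))
d=np.load("tr.npz"); 
def tilted(h,t):
    # tool x heading h ; tool z tilted t deg from down toward heading h+90
    a=np.radians(h+90); t=np.radians(t); x=np.array([np.cos(np.radians(h)),np.sin(np.radians(h)),0]); z=np.array([np.sin(t)*np.cos(a),np.sin(t)*np.sin(a),-np.cos(t)]); return np.c_[x,np.cross(z,x),z]
print(tilted(-82.05,25)-d["Rg"])
nn=d["nn"]; Rg=tilted(-82.05,12); gp=np.array([647.6,16.6,70.3])-14*nn   # grasp point 26 above underside
tcp=gp+2*Rg[:,2]; print("tcp",tcp)
plan(tcp-60*Rg[:,2],Rg)
```

```text
[[ 0.36  -0.87   0.336]
 [-0.932 -0.352  0.089]
 [ 0.041 -0.346 -0.937]]
tilt 20.37173388096862
[[ 0. -0.  0.]
 [-0. -0.  0.]
 [-0. -0.  0.]]
tcp [653.872  17.476  55.655]
n 2 dist 39.28807177387715 turn deg [-8.474  1.433 13.335]
[[[0.06, -0.11, 0.3], [-0.424, 0.072, 0.667]], [[0.035, -0.133, 0.3], [-0.424, 0.072, 0.667]]]
```

Call:
step_arm([
  [[0.04,-0.08,0.2],[-0.28,0.05,0.445]],
  [[0.03,-0.08,0.2],[-0.28,0.05,0.445]],
  [[0.025,-0.08,0.2],[-0.28,0.05,0.445]],
  [[0,0,0],[0,0,0]],
  [[0,0,0],[0,0,0]],
  [[0,0,0],[0,0,0]],
])

```text
clock: 13.88
eef_pos: [640.9, 15.0, 114.9]
orientation: [-2.244, 1.953, -0.209]
wrist_force: [-0.7, -0.9, 0.4]
gripper_width: 1.0
```

```bash
cat >> h.py <<'E'
def tilted(h,t):
    # tool x heading h ; tool z tilted t deg from down toward heading h+90
    a=np.radians(h+90); t=np.radians(t); x=np.array([np.cos(np.radians(h)),np.sin(np.radians(h)),0]); z=np.array([np.sin(t)*np.cos(a),np.sin(t)*np.sin(a),-np.cos(t)]); return np.c_[x,np.cross(z,x),z]
E
python3 - <<'E'
from h import *
s,im=shot("w8"); print(s["qpos"])
d=np.load("tr.npz"); nn=d["nn"]; Rg=tilted(-82.05,12); gp=np.array([647.6,16.6,70.3])-14*nn
tcp=gp+2*Rg[:,2]; print(tcp,Rg[:,2])
plan(tcp-35*Rg[:,2],Rg)
E
```

```text
13.875 [640.867  14.987 114.905] [-2.244  1.953 -0.209] vel 0.007690595894104925
[ 0.058  0.831 -0.257  1.828  0.581  0.335 -2.065]
[653.872  17.476  55.655] [ 0.206  0.029 -0.978]
n 1 dist 25.714017660285176 turn deg [-0.157 -0.079 -0.018]
[[[-0.012, -0.006, 0.428], [-0.016, -0.008, -0.002]]]
```

View pics/w8.png

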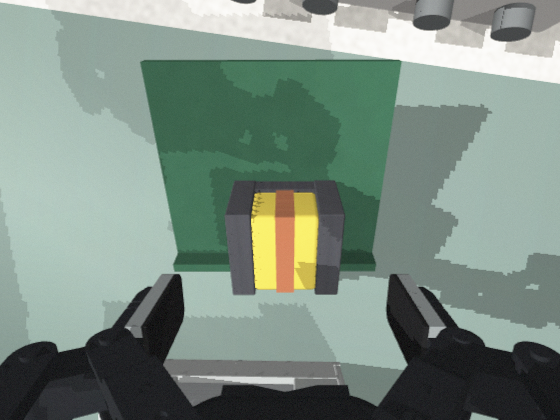

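Call:
step_arm([
  [[0,0,0.35],[0,0,0]],
  [[-0.01,-0.01,0.35],[0,0,0]],
  [[0,0,0.25],[0,0,0]],
  [[0,0,0.06],[0,0,0]],
  [[0,0,0],[0,0,0]],
  [[0,0,0],[0,0,0]],
])

```text
clock: 14.68
eef_pos: [655.1, 17.7, 56.1]
orientation: [-2.243, 1.953, -0.21]
wrist_force: [-0.8, 0.3, 0.4]
gripper_width: 1.0
```

Run:
```python
from h import *
s,im=shot("w9"); print(s["qpos"],s["wrist_force"])
d=np.load("tr.npz"); nn=d["nn"]; Rg=tilted(-82.05,12); gp=np.array([647.6,16.6,70.3])-14*nn
tcp=gp+2*Rg[:,2]; plan(tcp,Rg)
```

```text
14.675 [655.107  17.714  56.062] [-2.243  1.953 -0.21 ] vel 0.005733949849412266
[ 0.013  0.934 -0.185  1.803  0.614  0.24  -2.101] [-0.792  0.301  0.429]
n 1 dist 1.3942351900251502 turn deg [-0.225 -0.064 -0.066]
[[[-0.0, 0.023, 0.004], [-0.023, -0.006, -0.007]]]
```

View pics/w9.png

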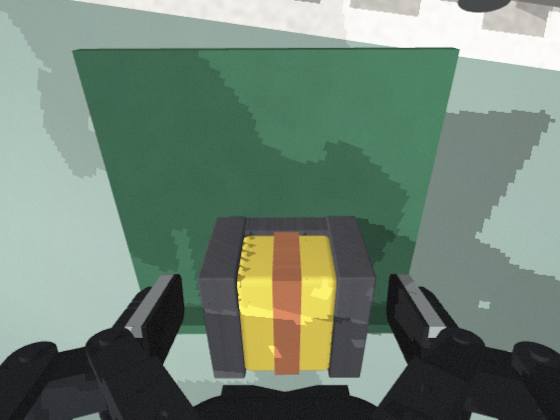

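Call:
step_arm([
  [[0,0.02,0],[0,0,0]],
  [[0,0,0],[0,0,0]],
  [[0,0,0],[0,0,0]],
  [[0,0,0],[0,0,0]],
  [[0,0,0],[0,0,0]],
  [[0,0,0],[0,0,0]],
], fingers=0)

```text
clock: 15.48
eef_pos: [653.5, 17.2, 55.9]
orientation: [-2.243, 1.954, -0.21]
wrist_force: [-2.3, -1.6, 6.6]
gripper_width: 0.693
```

Run:
```python
from h import *
s,im=shot("w10"); print(s["qpos"],s["wrist_force"],s["torque"],s["gripper_width"])
```

```text
15.475 [653.473  17.183  55.893] [-2.243  1.954 -0.21 ] vel 0.0012576548690121964
[ 0.011  0.933 -0.182  1.807  0.615  0.237 -2.102] [-2.318 -1.576  6.559] [-0.126  0.44   0.01 ] 0.6930132307350577
```

View pics/w10.png

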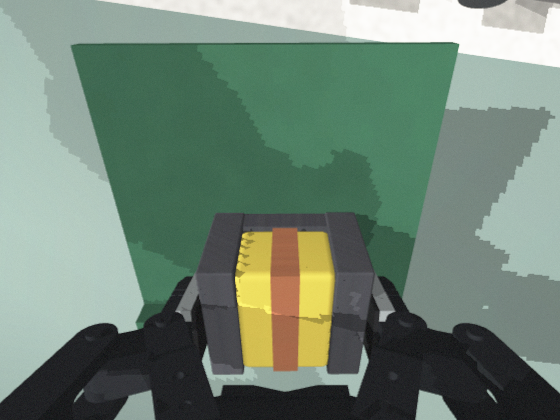

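Run:
```python
from h import *
im=cv2.imread("pics/w10.png")
cv2.imwrite("pics/c11.png",cv2.resize(im[200:390,185:390],None,fx=3.5,fy=3.5,interpolation=cv2.INTER_CUBIC))
```

```text
(no output)
```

View pics/c11.png

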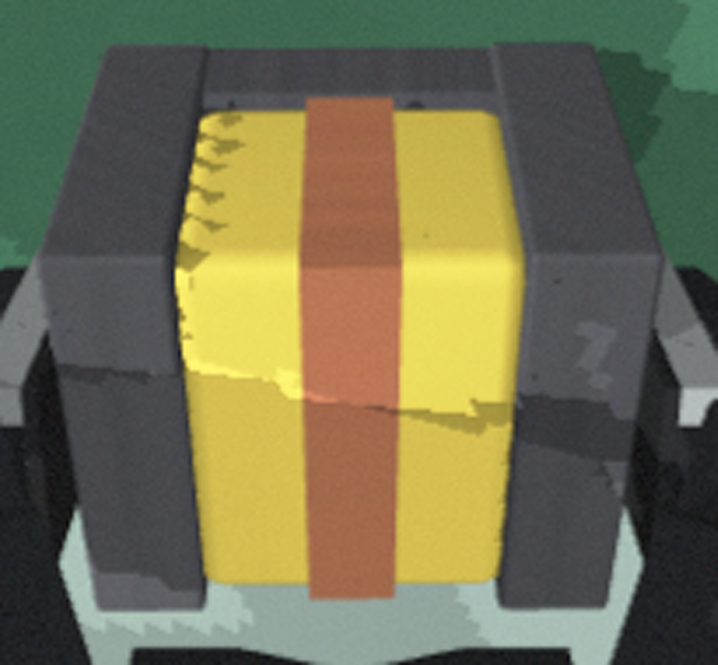

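Run:
```python
from h import *
s,im,cp=load("w10"); ci=camera_info("wrist"); K=ci["camera_matrix"];T=ci["tool_from_camera"]
f=lambda a,b:((a+.5)/3.5-.5+185,(b+.5)/3.5-.5+200)
out=[]
for n,a,b in [("hi top",(42,260),(658,252)),("hi base",(108,47),(592,44)),("lo top",(97,608),(607,606))]:
    A=f(*a);B=f(*b); dep=K[0,0]*60/np.hypot(A[0]-B[0],A[1]-B[1]); u=(A[0]+B[0])/2;v=(A[1]+B[1])/2
    p=np.array([(u-K[0,2])/K[0,0]*dep,-(v-K[1,2])/K[1,1]*dep,-dep,1]); q=(T@p)[:3]; out.append(q); print(n,dep,q)
ht,hb,lt=out
print("hi edge height",np.linalg.norm(ht-hb),"top depth",np.linalg.norm(ht-lt))
print("pitch of top in tool (expect 13)",np.degrees(np.arctan2((lt-ht)[2],(lt-ht)[1])),"of back",np.degrees(np.arctan2((hb-ht)[1],(hb-ht)[2])))
t=np.radians(13); ey=np.array([0,np.cos(t),np.sin(t)])  # placeholder
print("centre top",(ht+lt)/2)
```

```text
hi top 120.02694777164109 [ -0.512 -21.955 -18.729]
hi base 152.77151724765665 [ -0.531 -31.204  18.61 ]
lo top 144.98483561718535 [-0.339 29.269 -8.914]
hi edge height 38.46714011617443 top depth 52.15620050455859
pitch of top in tool (expect 13) 10.846771795832213 of back -13.911338750590868
centre top [ -0.426   3.657 -13.822]
```

Call:
step_arm([
  [[0,0.05,-0.2],[0,0,0]],
  [[0,0.09,-0.4],[0,0,0]],
  [[0,0.09,-0.4],[0,0,0]],
  [[0,0,-0.3],[0,0,0]],
  [[0,0,0],[0,0,0]],
])

```text
clock: 16.15
eef_pos: [624.4, 13.4, 129.9]
orientation: [-2.242, 1.953, -0.211]
wrist_force: [0.1, 0.3, -5.5]
gripper_width: 0.691
```

Run:
```python
from h import *
s=r.sense(); print(s["wrist_force"],s["torque"],s["gripper_width"],s["qpos"])
Rp=tilted(-83.2,-13); gp=np.array([498.1,31.0,120]); plan(gp+2*Rp[:,2],Rp,6)
```

```text
[ 0.098  0.308 -5.503] [-0.037  0.419 -0.005] 0.6909286446913645 [ 0.063  0.792 -0.26   1.873  0.582  0.326 -2.073]
n 6 dist 128.52159403315406 turn deg [-25.274  -0.046   1.069]
[[[-0.1, 0.34, -0.04], [-0.421, -0.001, 0.018]], [[-0.09, 0.35, -0.02], [-0.421, -0.001, 0.018]], [[-0.1, 0.34, 0.01], [-0.421, -0.001, 0.018]], [[-0.09, 0.34, 0.04], [-0.421, -0.001, 0.018]], [[-0.09, 0.34, 0.06], [-0.421, -0.001, 0.018]], [[-0.092, 0.336, 0.084], [-0.421, -0.001, 0.018]]]
```

Call:
step_arm([
  [[-0.1,0.34,-0.04],[-0.42,0,0.02]],
  [[-0.09,0.35,-0.02],[-0.42,0,0.02]],
  [[-0.1,0.34,0.01],[-0.42,0,0.02]],
  [[-0.09,0.34,0.04],[-0.42,0,0.02]],
  [[-0.09,0.34,0.06],[-0.42,0,0.02]],
  [[-0.09,0.34,0.08],[-0.43,0,0.02]],
  [[0,0,0],[0,0,0]],
  [[0,0,0],[0,0,0]],
  [[0,0,0],[0,0,0]],
])

```text
clock: 17.27
eef_pos: [497.8, 30.7, 117.2]
orientation: [2.213, -1.97, -0.224]
wrist_force: [-0.0, -0.4, -4.7]
gripper_width: 0.691
```

Run:
```python
from h import *
s,im=shot("w11"); print(s["wrist_force"],s["torque"],s["gripper_width"],s["qpos"])
shot("t11","top")
shot("sc11","scene")
Rp=tilted(-83.2,-13); gp=np.array([498.1,31.0,100]); plan(gp+2*Rp[:,2],Rp,1)
```

```text
17.275 [497.755  30.674 117.212] [ 2.213 -1.97  -0.224] vel 0.004935633645867191
[-0.043 -0.434 -4.658] [ 0.077 -0.527 -0.006] 0.6913747242636474 [ 0.084  0.842 -0.404  1.838  0.395  0.779 -2.003]
17.325 [497.603  30.709 117.277] [ 2.213 -1.97  -0.224] vel 0.004940229056553997
17.375 [497.462  30.751 117.302] [ 2.213 -1.969 -0.224] vel 0.0033995516735566365
n 1 dist 19.26320370041996 turn deg [ 0.083 -0.037 -0.133]
[[[-0.002, -0.078, 0.311], [0.008, -0.004, -0.013]]]
```

View pics/w11.png

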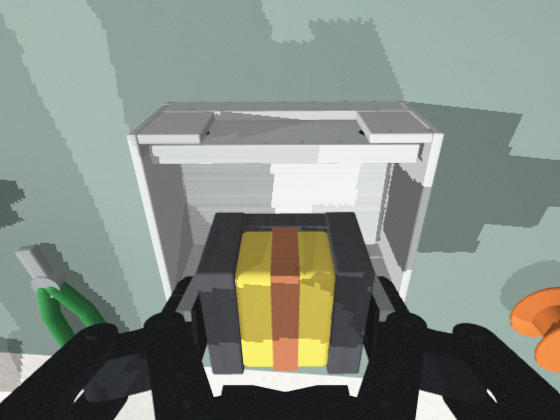

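View pics/sc11.png

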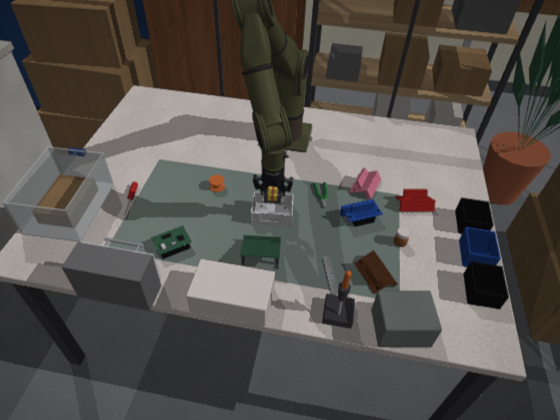

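Run:
```python
from h import *
s,im,cp=load("w11"); ax=np.radians(6.8); ey=np.array([np.cos(ax),np.sin(ax),0]); ex=np.array([ey[1],-ey[0],0]); C=np.array([493.5,30.5,0])
for n,uv,z in [("flange inner",(285,162),57),("flange outer",(285,144),57),("far rim outer L",(130,136),62),("far rim R",(442,133),62)]:
    q=onz(cp,*uv,z); print(n,q,(q-C)@ex,(q-C)@ey)
```

```text
flange inner [531.825  35.015  57.   ] 0.054634096488224426 38.59004737868443
flange outer [541.348  36.122  57.   ] 0.08297068113553577 48.17672649141613
far rim outer L [538.693 109.68   62.   ] -73.27235440972355 54.250261328420244
far rim R [557.091 -36.573  62.   ] 74.13062618005651 55.20220557304865
```

Call:
step_arm([
  [[0,-0.075,0.325],[0,0,0]],
  [[0,-0.075,0.325],[0,0,0]],
  [[0,-0.075,0.325],[0,0,0]],
  [[0,-0.04,0.16],[0,0,0]],
  [[0,0,0],[0,0,0]],
  [[0,0,0],[0,0,0]],
])

```text
clock: 18.18
eef_pos: [497.5, 31.0, 47.7]
orientation: [2.213, -1.969, -0.225]
wrist_force: [-0.2, -0.0, -4.4]
gripper_width: 0.696
```

Run:
```python
from h import *
s=r.sense(); print(s["eef_pos"],s["wrist_force"],s["torque"],s["gripper_width"])
Rp=tilted(-83.2,-13); gp=np.array([498.3,31.0,37]); plan(gp+2*Rp[:,2],Rp,1)
```

```text
[497.485  31.028  47.693] [-0.22  -0.015 -4.383] [ 0.038 -0.471  0.004] 0.6962496905980855
n 1 dist 12.647374144728564 turn deg [ 0.078 -0.022 -0.118]
[[[0.002, -0.053, 0.204], [0.008, -0.002, -0.012]]]
```

Eleven or so mm to go; creep down watching the force.

Call:
step_arm([
  [[0,-0.02,0.07],[0,0,0]],
  [[0,-0.02,0.07],[0,0,0]],
  [[0,0,0.02],[0,0,0]],
  [[0,0,0],[0,0,0]],
  [[0,0,0],[0,0,0]],
])

```text
clock: 18.8
eef_pos: [497.2, 30.9, 37.4]
orientation: [2.213, -1.968, -0.225]
wrist_force: [-0.3, -0.8, -4.8]
gripper_width: 0.691
```

Call:
step_arm([
  [[0,-0.005,0.02],[0,0,0]],
  [[0,-0.005,0.02],[0,0,0]],
  [[0,0,0],[0,0,0]],
  [[0,0,0],[0,0,0]],
])

```text
clock: 19.3
eef_pos: [497.3, 30.9, 35.3]
orientation: [2.212, -1.968, -0.225]
wrist_force: [-2.1, 0.3, 2.3]
gripper_width: 0.691
```

Call:
step_arm([
  [[0,0,0.01],[0,0,0]],
  [[0,0,0],[0,0,0]],
  [[0,0,0],[0,0,0]],
])

```text
clock: 19.68
eef_pos: [497.2, 30.9, 35.2]
orientation: [2.212, -1.968, -0.225]
wrist_force: [-0.7, -0.6, 7.2]
gripper_width: 0.692
```

Run:
```python
from h import *
s,im=shot("w12"); print(s["wrist_force"],s["torque"],s["gripper_width"])
```

```text
19.675 [497.227  30.865  35.179] [ 2.212 -1.968 -0.225] vel 0.001722283418578545
[-0.741 -0.6    7.153] [-0.209  0.1   -0.032] 0.6918416457463873
```

View pics/w12.png

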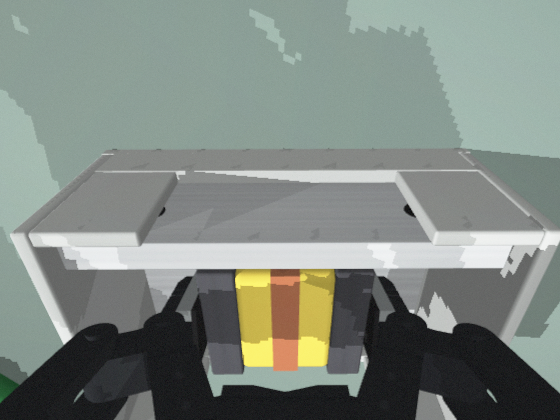

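Call:
step_arm([
  [[0,0,0],[0,0,0]],
  [[0,0,0],[0,0,0]],
  [[0,0,0],[0,0,0]],
  [[0,0,0],[0,0,0]],
], fingers=95)

```text
clock: 20.23
eef_pos: [497.1, 30.9, 34.2]
orientation: [2.212, -1.968, -0.226]
wrist_force: [0.4, -0.6, -0.6]
gripper_width: 0.948
```

Call:
step_arm([
  [[0,0,-0.3],[0,0,0]],
  [[0,0,-0.5],[0,0,0]],
  [[0,0,-0.8],[0,0,0]],
  [[0,0,-0.8],[0,0,0]],
  [[0,0,-0.8],[0,0,0]],
  [[0,0,0],[0,0,0]],
], fingers=100)

```text
clock: 20.98
eef_pos: [543.2, 37.0, 224.5]
orientation: [2.217, -1.974, -0.218]
wrist_force: [-0.1, -0.2, -0.8]
gripper_width: 1.0
```

Run:
```python
from h import *
s,im=shot("w13"); print(s["wrist_force"],s["torque"],s["gripper_width"],s["qpos"])
```

```text
20.975 [543.228  37.044 224.503] [ 2.217 -1.974 -0.218] vel 0.0884872127889855
[-0.113 -0.168 -0.835] [-0.004 -0.214 -0.035] 1.000295731938339 [ 0.108  0.74  -0.463  1.625  0.308  1.079 -1.914]
```

View pics/w13.png

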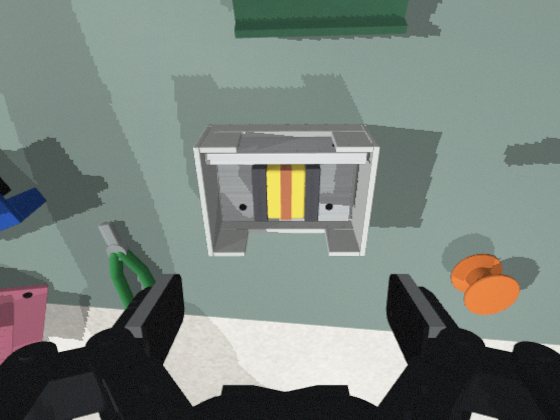

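Run:
```python
from h import *
plan([442,342,300],down(27),13)
```

```text
n 13 dist 330.6156470058645 turn deg [   8.726   12.42  -109.794]
[[[-0.4, 0.1, -0.08], [0.067, 0.096, -0.845]], [[-0.42, 0.04, -0.09], [0.067, 0.096, -0.845]], [[-0.41, -0.02, -0.09], [0.067, 0.096, -0.845]], [[-0.4, -0.08, -0.1], [0.067, 0.096, -0.845]], [[-0.39, -0.15, -0.11], [0.067, 0.096, -0.845]], [[-0.36, -0.2, -0.11], [0.067, 0.096, -0.845]], [[-0.32, -0.25, -0.11], [0.067, 0.096, -0.845]], [[-0.28, -0.29, -0.11], [0.067, 0.096, -0.845]], [[-0.23, -0.34, -0.12], [0.067, 0.096, -0.845]], [[-0.18, -0.37, -0.11], [0.067, 0.096, -0.845]], [[-0.12, -0.39, -0.11], [0.067, 0.096, -0.845]], [[-0.06, -0.4, -0.11], [0.067, 0.096, -0.845]], [[0.005, -0.412, -0.109], [0.067, 0.096, -0.845]]]
```

Call:
step_arm([
  [[-0.4,0.1,-0.08],[0.067,0.096,-0.845]],
  [[-0.42,0.04,-0.09],[0.067,0.096,-0.845]],
  [[-0.41,-0.02,-0.09],[0.067,0.096,-0.845]],
  [[-0.4,-0.08,-0.1],[0.067,0.096,-0.845]],
  [[-0.39,-0.15,-0.11],[0.067,0.096,-0.845]],
  [[-0.36,-0.2,-0.11],[0.067,0.096,-0.845]],
  [[-0.32,-0.25,-0.11],[0.067,0.096,-0.845]],
  [[-0.28,-0.29,-0.11],[0.067,0.096,-0.845]],
  [[-0.23,-0.34,-0.12],[0.067,0.096,-0.845]],
  [[-0.18,-0.37,-0.11],[0.067,0.096,-0.845]],
  [[-0.12,-0.39,-0.11],[0.067,0.096,-0.845]],
  [[-0.06,-0.4,-0.11],[0.067,0.096,-0.845]],
  [[0,-0.41,-0.11],[0.067,0.096,-0.845]],
  [[0,0,0],[0,0,0]],
  [[0,0,0],[0,0,0]],
])

```text
clock: 22.9
eef_pos: [441.3, 339.8, 297.7]
orientation: [3.053, 0.73, -0.008]
wrist_force: [0.1, -0.1, 0.1]
gripper_width: 0.998
```

Run:
```python
from h import *
s,im=shot("w14"); print(s["gripper_width"],s["qpos"])
plan([442,342,300],down(27))
```

```text
22.9 [441.322 339.84  297.722] [ 3.053  0.73  -0.008] vel 0.009158382525750849
0.9984018588154451 [-0.178  0.705 -1.012  1.683  0.649  1.135 -0.906]
n 1 dist 3.098521943519571 turn deg [ 0.098  0.287 -0.114]
[[[0.023, -0.03, -0.035], [0.01, 0.029, -0.011]]]
```

View pics/w14.png

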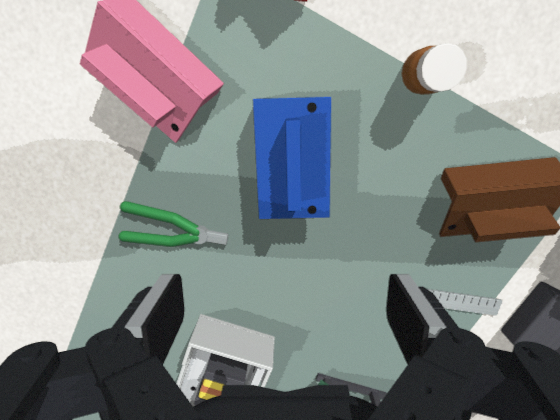

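Run:
```python
import cv2
im=cv2.imread("pics/sc11.png")
cv2.imwrite("pics/c12.png",cv2.resize(im[160:300,310:450],None,fx=4,fy=4,interpolation=cv2.INTER_CUBIC))
im=cv2.imread("pics/w14.png")
cv2.imwrite("pics/c13.png",cv2.resize(im[85:265,230:370],None,fx=3.3,fy=3.3,interpolation=cv2.INTER_CUBIC))
```

```text
(no output)
```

View pics/c12.png

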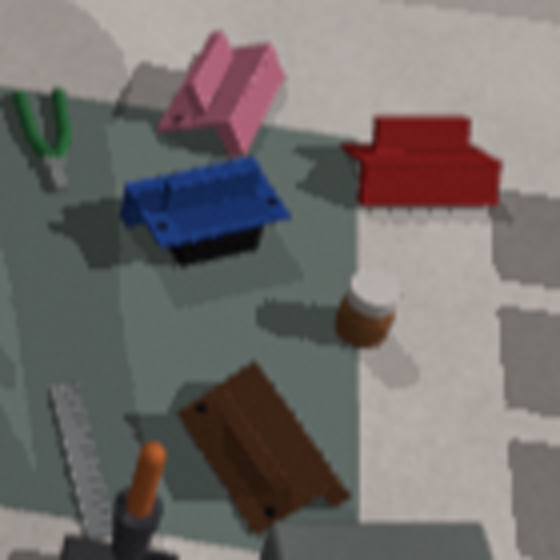

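View pics/c13.png

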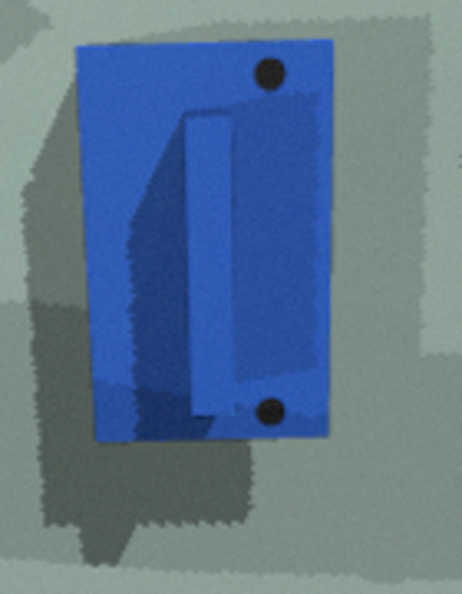

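Run:
```python
from h import *
s,im,cp=load("w14")
f=lambda a,b:((a+.5)/3.3-.5+230,(b+.5)/3.3-.5+85)
hd=lambda d:np.degrees(np.arctan2(d[1],d[0])); N=np.linalg.norm
P=np.array([onz(cp,*f(*uv),48) for uv in [(77,46),(333,40),(328,437),(96,440)]])
print(P,"len",N(P[0]-P[3]),N(P[1]-P[2]),"w",N(P[0]-P[1]),N(P[3]-P[2]),"hd x",hd(P[3]-P[0]),hd(P[2]-P[1]),"hd y",hd(P[1]-P[0]),hd(P[2]-P[3]),"c",P.mean(0))
Q=np.array([onz(cp,*f(*uv),82) for uv in [(185,115),(231,115),(236,413),(193,414)]])
print(Q,"len",N(Q[0]-Q[3]),N(Q[1]-Q[2]),"w",N(Q[0]-Q[1]),N(Q[3]-Q[2]),"hd x",hd(Q[3]-Q[0]),"c",Q.mean(0))
```

```text
[[377.799 392.686  48.   ]
 [447.48  429.94   48.   ]
 [509.027 315.972  48.   ]
 [438.659 278.98   48.   ]] len 128.96942754999372 129.5249122872542 w 79.0149216009382 79.49826859676298 hd x -61.8422660509363 -61.62942773070275 hd y 28.13032747666459 27.730786766400634 c [443.241 354.394  48.   ]
[[416.059 391.221  82.   ]
 [427.791 397.164  82.   ]
 [470.643 318.495  82.   ]
 [458.927 312.176  82.   ]] len 89.92066317945775 89.58282820951507 w 13.151096800414107 13.311440508901661 hd x -61.52833137886044 c [443.355 354.764  82.   ]
```

Run:
```python
from h import *
plan([442.7,354.2,120],down(28.2),4)
```

```text
n 4 dist 178.49549991241997 turn deg [ 0.095  0.288 -1.314]
[[[0.04, -0.05, 0.74], [0.002, 0.007, -0.033]], [[0.03, -0.06, 0.74], [0.002, 0.007, -0.033]], [[0.03, -0.05, 0.74], [0.002, 0.007, -0.033]], [[0.037, -0.048, 0.744], [0.002, 0.007, -0.033]]]
```

Call:
step_arm([
  [[0.04,-0.05,0.74],[0,0.01,-0.03]],
  [[0.03,-0.06,0.74],[0,0.01,-0.03]],
  [[0.03,-0.05,0.74],[0,0.01,-0.03]],
  [[0.04,-0.05,0.74],[0,0,-0.03]],
  [[0,0,0],[0,0,0]],
  [[0,0,0],[0,0,0]],
])

```text
clock: 23.7
eef_pos: [443.2, 356.8, 122.7]
orientation: [-3.045, -0.765, -0.005]
wrist_force: [0.7, 0.6, 0.5]
gripper_width: 0.997
```

Run:
```python
from h import *
print(r.sense()["eef_pos"]); plan([442.7,354.2,70],down(28.2),3)
```

```text
[443.238 356.838 122.749]
n 3 dist 52.8180725043128 turn deg [-0.048 -0.214 -0.004]
[[[-0.01, 0.01, 0.29], [-0.002, -0.007, -0.0]], [[-0.01, 0.01, 0.3], [-0.002, -0.007, -0.0]], [[-0.011, 0.015, 0.289], [-0.002, -0.007, -0.0]]]
```

Call:
step_arm([
  [[-0.01,0.01,0.3],[0,-0.01,0]],
  [[-0.01,0.01,0.3],[0,-0.01,0]],
  [[-0.01,0.015,0.23],[0,0,0]],
  [[0,0,0],[0,0,0]],
  [[0,0,0],[0,0,0]],
  [[0,0,0],[0,0,0]],
])

```text
clock: 24.45
eef_pos: [442.2, 354.5, 72.2]
orientation: [-3.046, -0.767, 0.0]
wrist_force: [0.0, 0.2, 1.0]
gripper_width: 1.002
```

Run:
```python
from h import *
s,im=shot("w15"); plan([442.7,354.2,70],down(28.2),1)
```

```text
24.45 [442.247 354.461  72.246] [-3.046 -0.767  0.   ] vel 0.002788549480099359
n 1 dist 2.2870350196589353 turn deg [-0.047  0.006  0.074]
[[[0.005, 0.006, 0.037], [-0.005, 0.001, 0.007]]]
```

View pics/w15.png

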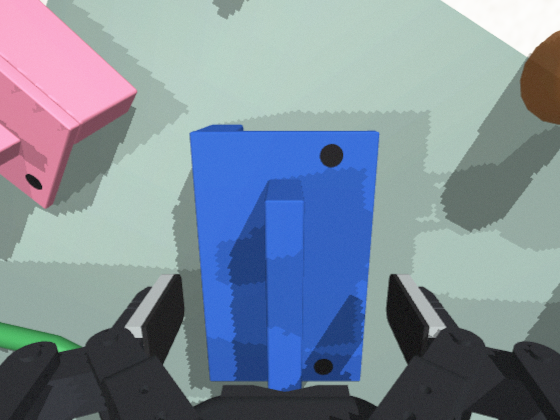

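Call:
step_arm([
  [[0.005,0.005,0.03],[0,0,0]],
  [[0,0,0],[0,0,0]],
])

```text
clock: 24.75
eef_pos: [442.6, 353.8, 69.9]
orientation: [3.046, 0.767, -0.002]
wrist_force: [0.1, 0.2, -0.3]
gripper_width: 1.002
```

Call:
step_arm([
  [[0,0,0],[0,0,0]],
  [[0,0,0],[0,0,0]],
  [[0,0,0],[0,0,0]],
  [[0,0,0],[0,0,0]],
  [[0,0,0],[0,0,0]],
  [[0,0,0],[0,0,0]],
  [[0,0,0],[0,0,0]],
  [[0,0,0],[0,0,0]],
], fingers=0)

```text
clock: 25.75
eef_pos: [442.5, 354.1, 70.1]
orientation: [-3.046, -0.767, 0.001]
wrist_force: [-0.7, -0.4, 3.3]
gripper_width: 0.154
```

Run:
```python
from h import *
s,im=shot("w16"); print(s["gripper_width"],s["wrist_force"])
cv2.imwrite("pics/c14.png",cv2.resize(im[115:290,175:395],None,fx=3.5,fy=3.4,interpolation=cv2.INTER_CUBIC))
```

```text
25.75 [442.499 354.06   70.074] [-3.046 -0.767  0.001] vel 0.001621262332732211
0.15425211008402723 [-0.666 -0.371  3.325]
```

View pics/w16.png

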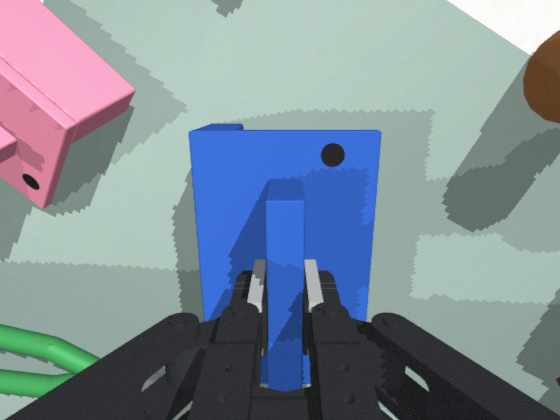

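Run:
```python
from h import *
s,im,cp=load("w16"); Rt=R.from_rotvec(s["orientation"])
for n,uv,z in [("plTL",(189.5,131.5),48),("plTR",(380.5,130.5),48),("plL",(203,320),48),("plR",(368,320),48),("ribTL",(266.5,199.5),82),("ribTR",(304,199.5),82)]:
    q=onz(cp,*uv,z); print(n,q,Rt.inv().apply(q-s["eef_pos"]))
print(Rt.as_matrix())
```

```text
plTL [378.003 392.563  48.   ] [-38.537 -64.452  22.14 ]
plTR [447.496 430.34   48.   ] [ 40.56  -64.794  22.082]
plL [420.37  311.861  48.   ] [-39.465  26.689  22.087]
plR [492.038 350.359  48.   ] [41.889 26.745 22.028]
ribTL [416.547 391.144  82.   ] [ -5.291 -44.961 -11.896]
ribTR [427.751 397.162  82.   ] [  7.427 -44.951 -11.905]
[[ 0.881  0.474 -0.001]
 [ 0.474 -0.881  0.   ]
 [-0.001 -0.001 -1.   ]]
```

Run:
```python
from h import *
s=r.sense(); s["eef_pos"]=s["eef_pos"]+np.array([0,0,100.]); plan([487.2,30.2,172],down(6.8),8,s)
```

```text
n 8 dist 326.8951499825949 turn deg [-0.023  0.048 21.481]
[[[-0.24, 0.64, -0.0], [-0.0, 0.001, 0.269]], [[-0.21, 0.65, -0.01], [-0.0, 0.001, 0.269]], [[-0.17, 0.65, -0.0], [-0.0, 0.001, 0.269]], [[-0.15, 0.67, -0.01], [-0.0, 0.001, 0.269]], [[-0.11, 0.67, -0.0], [-0.0, 0.001, 0.269]], [[-0.08, 0.68, -0.01], [-0.0, 0.001, 0.269]], [[-0.06, 0.68, -0.0], [-0.0, 0.001, 0.269]], [[-0.015, 0.677, -0.004], [-0.0, 0.001, 0.269]]]
```

Call:
step_arm([
  [[0,0,-0.2],[0,0,0]],
  [[0,0,-0.4],[0,0,0]],
  [[0,0,-0.6],[0,0,0]],
  [[0,0,-0.47],[0,0,0]],
  [[-0.24,0.64,0],[0,0,0.27]],
  [[-0.21,0.65,-0.01],[0,0,0.27]],
  [[-0.17,0.65,0],[0,0,0.27]],
  [[-0.15,0.67,-0.01],[0,0,0.27]],
  [[-0.11,0.67,0],[0,0,0.27]],
  [[-0.08,0.68,-0.01],[0,0,0.27]],
  [[-0.06,0.68,0],[0,0,0.27]],
  [[-0.02,0.68,0],[0,0,0.26]],
  [[0,0,0],[0,0,0]],
  [[0,0,0],[0,0,0]],
  [[0,0,0],[0,0,0]],
])

```text
clock: 27.68
eef_pos: [486.7, 31.3, 172.2]
orientation: [-3.135, -0.189, 0.001]
wrist_force: [-0.2, 0.5, -1.5]
gripper_width: 0.154
```

Run:
```python
from h import *
s,im=shot("w17"); print(s["gripper_width"],s["wrist_force"],s["torque"])
plan([487.2,30.2,120],down(6.8),2)
```

```text
27.675 [486.734  31.299 172.248] [-3.135 -0.189  0.001] vel 0.004518988044827347
0.15355566890295733 [-0.194  0.539 -1.5  ] [ 0.015 -0.028  0.01 ]
n 2 dist 52.20896277554191 turn deg [-0.042  0.037  0.119]
[[[0.0, 0.01, 0.43], [-0.002, 0.002, 0.006]], [[0.006, 0.008, 0.44], [-0.002, 0.002, 0.006]]]
```

View pics/w17.png

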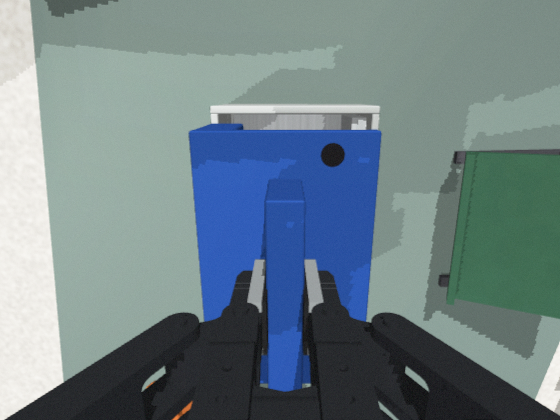

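Run:
```python
from h import *
im=cv2.imread("pics/w17.png")
cv2.imwrite("pics/c15.png",cv2.resize(im[95:150,185:395],None,fx=3.7,fy=3.7,interpolation=cv2.INTER_CUBIC))
```

```text
(no output)
```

View pics/c15.png

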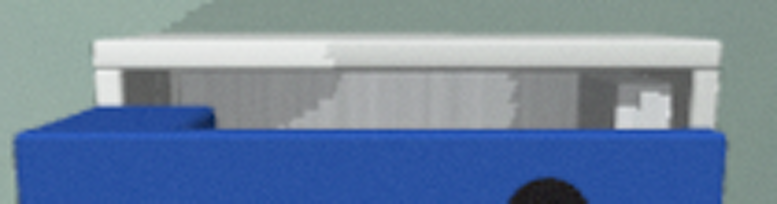

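Run:
```python
from h import *
s,im,cp=load("w17"); Rt=R.from_rotvec(s["orientation"])
f=lambda a,b:((a+.5)/3.7-.5+185,(b+.5)/3.7-.5+95)
pz=s["eef_pos"][2]-22.07
for n,uv,z in [("rimL",(93,41),62),("rimR",(721,41),62),("rimLin",(93,68),62),("rimRin",(721,68),62),("wallLin",(121,100),62),("wallRin",(693,100),62),("flL",(616,120),57),("flR",(674,120),57),("plL",(15,133),pz),("plR",(726,133),pz)]:
    q=onz(cp,*f(*uv),z); print(n,Rt.inv().apply(q-s["eef_pos"]))
```

```text
rimL [-47.582 -72.977 110.347]
rimR [ 62.034 -72.886 110.289]
rimLin [-47.88  -68.427 110.343]
rimRin [ 62.401 -68.336 110.284]
wallLin [-43.285 -62.958 110.335]
wallRin [ 57.891 -62.875 110.281]
flL [ 45.388 -59.028 115.284]
flR [ 55.91  -59.019 115.278]
plL [-38.953 -65.17   22.157]
plR [ 40.609 -65.105  22.114]
```

Call:
step_arm([
  [[0.006,0.024,0.2],[0,0,0]],
  [[0,0,0.25],[0,0,0]],
  [[0,0,0.25],[0,0,0]],
  [[0,0,0.2],[0,0,0]],
  [[0,0,0.1],[0,0,0]],
  [[0,0,0],[0,0,0]],
  [[0,0,0],[0,0,0]],
])

```text
clock: 28.6
eef_pos: [487.5, 28.6, 112.2]
orientation: [-3.136, -0.186, 0.001]
wrist_force: [-0.9, -0.9, -1.2]
gripper_width: 0.149
```

Run:
```python
from h import *
s,im=shot("w18"); print(s["gripper_width"],s["wrist_force"],s["torque"])
plan([487.2,29.9,90],down(6.8),2)
```

```text
28.6 [487.495  28.564 112.222] [-3.136 -0.186  0.001] vel 0.0038691335855359555
0.1489360772588191 [-0.883 -0.878 -1.23 ] [ 0.013 -0.064  0.01 ]
n 2 dist 22.355347724562588 turn deg [-0.006  0.011 -0.026]
[[[-0.0, -0.01, 0.19], [-0.0, 0.001, -0.001]], [[-0.003, -0.013, 0.182], [-0.0, 0.001, -0.001]]]
```

View pics/w18.png

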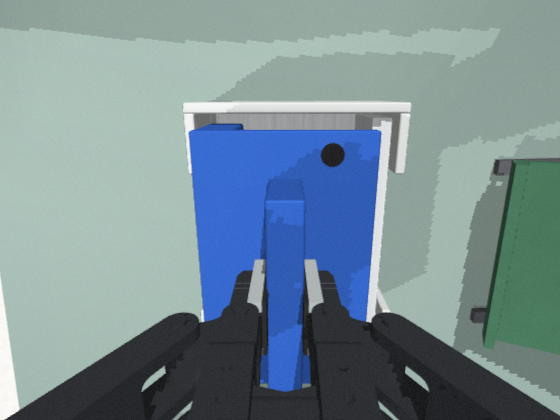

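Call:
step_arm([
  [[0,-0.01,0.15],[0,0,0]],
  [[0,0,0.15],[0,0,0]],
  [[0,0,0.1],[0,0,0]],
  [[0,0,0],[0,0,0]],
  [[0,0,0],[0,0,0]],
])

```text
clock: 29.28
eef_pos: [487.2, 29.2, 87.9]
orientation: [-3.136, -0.186, 0.002]
wrist_force: [0.5, -0.2, -1.5]
gripper_width: 0.151
```

Run:
```python
from h import *
s,im=shot("w19"); print(s["gripper_width"],s["wrist_force"],s["torque"])
cv2.imwrite("pics/c16.png",cv2.resize(im[80:330,150:440],None,fx=2.4,fy=2.4,interpolation=cv2.INTER_CUBIC))
```

```text
29.275 [487.153  29.151  87.919] [-3.136 -0.186  0.002] vel 0.005226366357926833
0.15125916478927615 [ 0.5   -0.2   -1.504] [-0.003 -0.025  0.045]
```

View pics/c16.png

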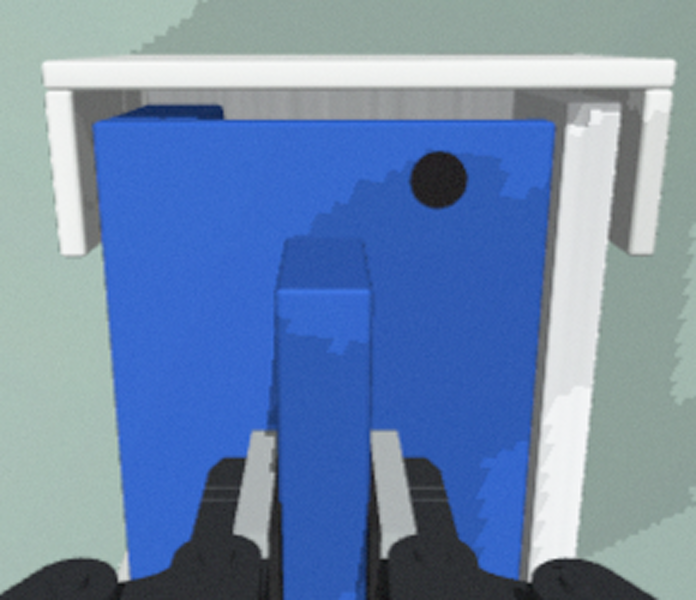

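Call:
step_arm([
  [[0,0,0.07],[0,0,0]],
  [[0,0,0.05],[0,0,0]],
  [[0,0,0],[0,0,0]],
  [[0,0,0],[0,0,0]],
])

```text
clock: 29.82
eef_pos: [487.1, 29.1, 80.7]
orientation: [-3.136, -0.186, 0.002]
wrist_force: [0.8, 0.5, -1.7]
gripper_width: 0.157
```

Call:
step_arm([
  [[0,0,0.025],[0,0,0]],
  [[0,0,0.01],[0,0,0]],
  [[0,0,0],[0,0,0]],
  [[0,0,0],[0,0,0]],
])

```text
clock: 30.32
eef_pos: [487.2, 29.0, 79.0]
orientation: [3.136, 0.186, -0.001]
wrist_force: [-1.2, -0.4, 5.0]
gripper_width: 0.151
```

Call:
step_arm([
  [[0,0,0],[0,0,0]],
  [[0,0,0],[0,0,0]],
  [[0,0,0],[0,0,0]],
  [[0,0,0],[0,0,0]],
], fingers=70)

```text
clock: 30.82
eef_pos: [487.1, 29.0, 78.5]
orientation: [-3.136, -0.186, 0.002]
wrist_force: [0.6, 0.1, -0.7]
gripper_width: 0.699
```

Call:
step_arm([
  [[0,0,-0.3],[0,0,0]],
  [[0,0,-0.6],[0,0,0]],
  [[0,0,-0.8],[0,0,0]],
  [[0,0,-0.8],[0,0,0]],
  [[0,0,-0.8],[0,0,0]],
  [[0,0,0],[0,0,0]],
  [[0,0,0],[0,0,0]],
], fingers=100)

```text
clock: 31.7
eef_pos: [486.8, 28.5, 276.0]
orientation: [3.135, 0.185, -0.003]
wrist_force: [-0.4, -0.3, -0.2]
gripper_width: 1.001
```

Run:
```python
from h import *
s,im=shot("w20"); print(s["gripper_width"],s["wrist_force"],s["torque"])
cv2.imwrite("pics/c17.png",cv2.resize(im[80:270,180:380],None,fx=3,fy=3,interpolation=cv2.INTER_CUBIC))
```

```text
31.7 [486.835  28.451 276.019] [ 3.135  0.185 -0.003] vel 0.021255469614792178
1.0005541040045725 [-0.445 -0.3   -0.232] [-0.015  0.011 -0.019]
```

View pics/w20.png

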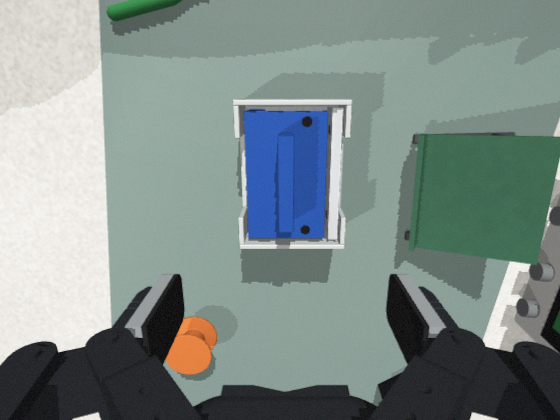

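View pics/c17.png

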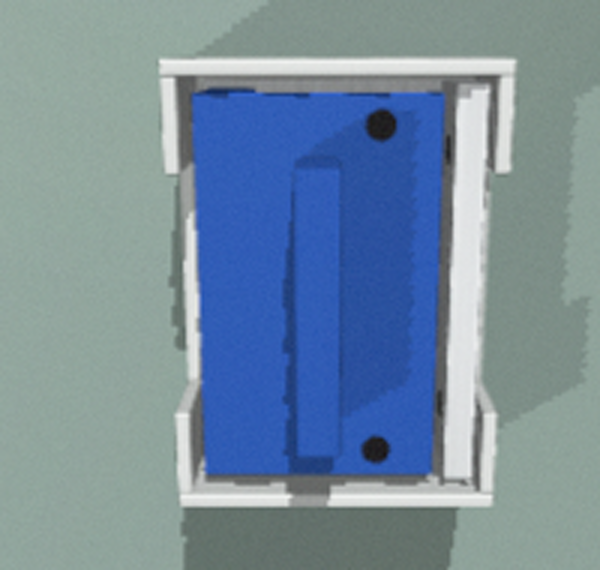

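Run:
```python
from h import *
s,im,cp=load("w20"); N=np.linalg.norm; ax=np.radians(6.8); ey=np.array([np.cos(ax),np.sin(ax),0]); ex=np.array([ey[1],-ey[0],0]); C=np.array([493.5,30.5,0])
f=lambda a,b:((a+.5)/3-.5+180,(b+.5)/3-.5+80)
P=np.array([onz(cp,*f(*u),57) for u in [(193,94),(443,95),(433,474),(207,473)]])
Q=np.array([onz(cp,*f(*u),91) for u in [(295,168),(340,168),(340,457),(297,457)]])
F=np.array([onz(cp,*f(*u),57) for u in [(457,85),(490,85),(471,481),(444,481)]])
for n,A in(("plate",P),("rib",Q),("flange",F)):
    print(n,[round(N(A[i]-A[(i+1)%4]),1) for i in range(4)],"c box",(A.mean(0)-C)@ex,(A.mean(0)-C)@ey); print(np.c_[(A-C)@ex,(A-C)@ey])
shot("sc20","scene"); im=cv2.imread("pics/sc20.png"); cv2.imwrite("pics/c18.png",cv2.resize(im[165:265,200:330],None,fx=6,fy=6,interpolation=cv2.INTER_CUBIC))
shot("t20","top")
```

```text
plate [np.float64(78.9), np.float64(128.9), np.float64(79.7), np.float64(128.8)] c box 0.43000943551038195 -5.263198506050508
[[-64.205 -44.991]
 [-63.788  33.859]
 [ 65.078  34.89 ]
 [ 64.635 -44.811]]
rib [np.float64(13.1), np.float64(90.0), np.float64(13.6), np.float64(90.0)] c box 0.24657987335471915 -5.625278874361678
[[-44.751 -12.274]
 [-44.734   0.79 ]
 [ 45.242   1.293]
 [ 45.23  -12.31 ]]
flange [np.float64(10.4), np.float64(134.6), np.float64(9.5), np.float64(134.6)] c box 0.4725325203474934 43.487412696589736
[[-66.814  38.154]
 [-66.799  48.529]
 [ 67.755  48.403]
 [ 67.748  38.864]]
31.75 [486.54   28.41  275.504] [ 3.135  0.186 -0.005] vel 0.012302830882915661
31.8 [486.48   28.468 275.318] [ 3.135  0.186 -0.006] vel 0.00411637666103408
```

View pics/c18.png

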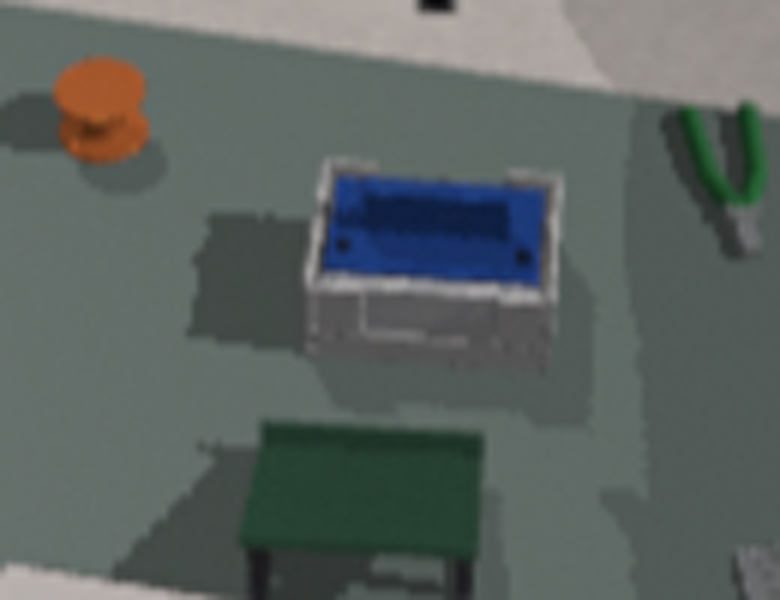

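View pics/t20.png

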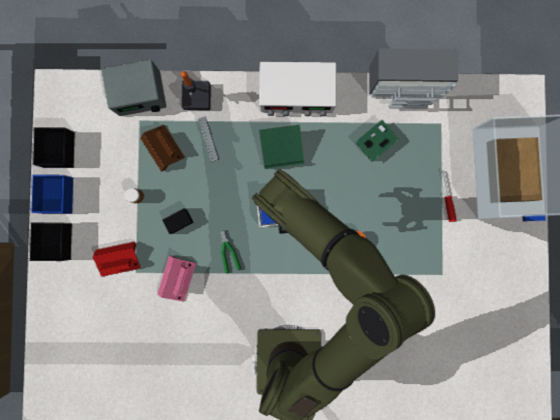

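Run:
```python
from h import *
print(r.sense()["clock"], job.close_job())
```

```text
the job is handed in; nothing more can be done
31.85 None
```

The kit is packed in the order asked and the job was handed in at 31.85 s on the robot's clock.

**What I did**
- **Heat sink:** I placed it flat with its flange along the far long wall. It met the floor at TCP height 43.5 mm, the height worked out beforehand.
- **Transformer:** I gripped it across its 60 mm with the tool 12° off vertical, not at the planned 25°. At 25° joint 6 reached 0.043, next to its 0.04 limit. I then turned it upright by 25° and lowered it until it touched at 35.2 mm, against 35.05 worked out.
- **Cover:** I lowered it with its skirt down on the robot's side. It touched at 79.0 mm, as worked out.
- Each part was lowered to contact at under 10 N before I opened the gripper.

**Last checks**
- **Cover level:** taken at its seated height, the plate measured about 79 x 129 mm and the rib 13.4 x 90 mm. These match the readings taken when it lay level on its block.
- **Heat sink:** the flange measured 134.6 mm long, parallel to the wall at its seated height.
- **Position:** the parts were centred in the box to within about 1 mm.
- **Other things on the bench:** in the last top and scene pictures the ones in view looked unmoved. The arm hid most of the reel in the top view, but the scene view showed it in place.

**Small disagreements**
- The wrist camera read up to about 1 mm off sideways, so I corrected for that when placing.
- One close-up of the gripped transformer put it about 2 mm off in depth from plan. The contact height at placing did not bear this out.
- I did not view the skirt gap from the side after release.

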